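# Raise the pick-station window to the green band

## Task

Open the clear sliding window of the pick station: with the fingertips beneath its orange lip, push it gently up until the lip is level with the green band on the post (ignore the red band), then move away and leave it standing there. Do not grip the lip, and leave the loose things on the table where they are.

Things in the scene. Friction and masses are not known exactly. Their poses are not given: they have to be found in the camera images.
- sash (a joint): Height of the clear sliding window (285 mm wide, 175 mm high, upright, between two aluminium posts), in m: 0 fully down, grows as it rises straight up, stops at 0.24. It starts partly open. A counterweight balances it: it stays at any height, and takes about 3 to 5 N up or down to move it. (sash_c0 is the upper half of its orange lip, sash_c1 the lower half.)
- lip (a point): Middle of the front face of the orange lip, a level bar 270 mm wide, 24 mm high (12 above, 12 below this point), standing out 40 mm in front of the posts. x points away from the robot into the station, square to the window (turned up to 0.25 rad either way), y to the lip's left end, z up. The pane is 55 mm behind. Free space under the lip down to the white base, whose front edge is 25 mm behind.
- green_band: Green band round one of the two posts (left or right), 24 mm high, the same height as the lip; origin at its centre. It marks where the lip must stop: lip and band centres at one height. It lies 165 mm to one side of the window's middle, at 170 to 285 mm above the table.
- red_band: Red band of the same size round the other post, at a height of its own; it is not the mark. Origin at its centre.
- station: The pick station, fixed: white base 290 by 400 mm and 30 mm high, two posts 30 mm square with their centres 330 mm apart, header at 480 to 520 mm above the table. Origin on the table midway between the posts, in the window's plane; x as for point lip. A blue tote of motors, 140 mm high above the table, starts 35 mm behind the origin.
- motor_a: Loose stepper motor, 42 mm cube with a 22 mm shaft up, left of centre in front of the station; leave it alone. Origin under its centre.
- motor_b: The same motor, right of centre in front of the station; leave it alone.
- carton: Loose white carton 110 x 75 x 60 mm high on the left; leave it alone. Origin under its centre.
- tape_roll: Loose roll of tape, 90 mm across and 24 mm high, on the left; leave it alone. Origin under its centre.
- screwdriver: Loose screwdriver lying on the right; leave it alone.
- cleaner: Loose white bottle with a blue cap, 60 mm across and 150 mm high, on the right; leave it alone. Origin under its centre.
- scanner: Loose hand scanner, black handle and grey head, 200 mm long and 36 mm high, lying far left; leave it alone.

How it is judged:
On the way, in this order (a step that is already met when the one before it is completed fails the run):
1. the fingers push up on the underside of the lip and the window rises (contact force between the fingers and sash_c1 above 0.5 N and velocity of joint sash above 0.003 m/s), for 0.1 s.
2. the lip is level with the green band (z of lip in the frame of green_band between -0.008 and 0.008 m), for 0.2 s.
At the end, for the whole second after the job is handed in: The lip's mid height is within 8 mm of the green band's, and the window is at rest (slower than 10 mm/s) (all of step 2 and value of joint sash above 0.08 m and velocity of joint sash between -0.01 and 0.01 m/s); the robot touches nothing.
It fails at once if the lip is gripped (pressed from above and below at once) (contact force between the fingers and sash_c0 above 1 N and contact force between the fingers and sash_c1 above 1 N).
It fails at once if the window is slammed (faster than 0.4 m/s) (velocity of joint sash above 0.4 m/s or velocity of joint sash below -0.4 m/s).
It fails at once if a loose thing is moved more than 20 mm or lifted (distance of any of motor_a, motor_b, carton, tape_roll, screwdriver, cleaner, scanner from where it was at the start of the episode above 0.02 m).
It also fails if it takes over 48 s, if anything falls off the work surface, if the arm or the gripper's body presses on something with over 40 N, if the wrist force passes 120 N, or if a joint passes its speed limit or range.

## Robot

A 7-joint arm with a two-finger parallel gripper is mounted at the origin on the work surface. World frame = base frame: x ahead of the robot, y to its left, z up, the work surface at z = 0. Lengths are in m, angles in rad, forces in N, time in s.
With the tool pointing down it reaches from about 0.4 to 0.875 m from the base axis. Payload 19.3 kg.
Tool frame: the origin (TCP) lies at the very end of the fingers, on their centre line; the grasp point (between the pads) lies 19 mm behind it; z points along the fingers, y is the direction in which the jaws open and shut (so a half turn about z gives the same grasp; the last joint's range is limited). The gripper opens to 85 mm and grips with 20 to 120 N. Pads are 22 mm wide; open, the fingers measure 114 mm over their backs; the gripper's body (76 mm by 85 mm) begins 54 mm behind the grasp point. The pads swing forward as they close: fully open they stand 13 mm farther back than shut.
Start: joints at [-1.354, 0.521, -0.036, 1.599, 0.021, 1.021, -0.113], TCP at [0.177, 0.599, 0.231] pointing down, gripper open.
Joint ranges: [-2.91, 2.91], [-0.3, 2.13], [-1.5, 1.42], [0.17, 2.43], [-1.26, 4.41], [0.16, 1.93], [-2.52, 2.52]. Speed limits (rad/s): [1.89, 1.89, 2.39, 2.39, 3.01, 3.01, 3.01].

## Interface

Orientations are given as [roll, pitch, yaw] about the fixed x, y, z axes, in that order (R = Rz(yaw) Ry(pitch) Rx(roll)).
In Python, from workcell import bot, vision, job_done gives the robot as it stands.
- The arm moves only by the tool arm_command, never from a script. Its arguments are lists of equal length, an entry for each row: "gripper": the finger opening in cm, from 0 to 8.54; "slide": the shift along the tool's x, y, z in cm, a list of three; "turn": the turn, a rotation vector about the tool's x, y, z in degrees, a list of three. A call has 1 to 5 rows; each row is the pose to reach, as a shift and turn from the pose commanded when the call began, along the tool's axes at that moment; what a row does not reach only later rows make up. A row lasts 1/8 s, in which the tool goes at most 62.5 mm and 10.7 degrees, less where a joint would pass 70% of its speed; a pose out of reach is approached as far as the arm can. A call with a gripper value outside its range is refused whole. The fingers move at their own pace and stop on an object; "force" is the grip in N (left out, the last holds). Time passes only in rows, so rows that repeat a pose let the fingers close. It gives the time, the measured TCP pose, the force and the opening at its end, in the units of the state.
- bot.observe(): the state, without advancing time (a new reading comes with each control period).
- vision.grab_frame(name): name is "scene" or "side" or "wrist"; returns the picture (420x560x3 uint8, blue, green, red); there is no depth.
- vision.camera_model(name): a dict with "mtx" (3x3 intrinsics, pixels), "T" (4x4, takes a point from camera to world coordinates). Camera axes: x right, y down, z forward; pixel columns grow to the right and rows downward; lengths in m; the calibration is good to about 2 mm. A picture is of the moment at which its call begins: read the wrist's pose just before it. camera_model takes no time and is no camera call; for the wrist camera it gives the pose at the moment of the call.
- job_done(): hands the job in, once; it reports no verdict.
The state is a dict: "clock": time; "qpos": joint angles; "qd": joint speeds; "joint_efforts": joint torques, N m; "position": TCP position; "tool_rot": TCP orientation; "force": force on the tool from outside, world axes, zero at the start; "moment": the same for the moment, N m; "grip_width": finger opening in m.
Only numpy, scipy, OpenCV 4.12 (cv2) and the standard library are available. Lean on these libraries where they do the work, as an engineer would, in place of code of your own. Each camera call takes 0.05 s, during which the arm holds its last target. There are 200 camera calls.

## Working session

There is one attempt and no reset: what is moved stays moved. The work goes in short steps, Python scripts to look and compute and a tool call to move; the robot and the scene stay as the last step left them, time stands still between calls to the robot, and variables do not carry over. Pictures are saved under pics/ and viewed, about 8 in all and at most 12, crops included, and the job is handed in when it is done.

Besides the shell and the picture viewer there is one more tool, called as name(argument=value, ...), one argument or row to a line, values as JSON. arm_command: Moves the arm, as the interface text tells. Its arguments: {"type":"object","properties":{"gripper":{"type":"array","items":{"type":"number"}},"slide":{"type":"array","items":{"type":"array","items":{"type":"number"}}},"turn":{"type":"array","items":{"type":"array","items":{"type":"number"}}},"force":{"type":"number"}},"required":["gripper","slide","turn"]}

```bash
mkdir -p pics
python3 - <<'E'
from workcell import bot, vision
import cv2
for n in ("scene","side"):
    cv2.imwrite(f"pics/{n}0.png",vision.grab_frame(n)); m=vision.camera_model(n); print(n,m["mtx"].round(1).tolist(),m["T"].round(3).tolist())
s=bot.observe(); print(s)
E
```

```text
scene [[496.5, 0.0, 277.2], [0.0, 496.5, 208.3], [0.0, 0.0, 1.0]] [[-0.31, 0.58, -0.753, 1.864], [0.951, 0.189, -0.246, 0.44], [-0.001, -0.792, -0.61, 1.291], [0.0, 0.0, 0.0, 1.0]]
side [[497.6, 0.0, 279.2], [0.0, 497.6, 205.8], [0.0, 0.0, 1.0]] [[0.398, -0.749, 0.529, -0.312], [-0.917, -0.324, 0.231, -0.377], [-0.002, -0.578, -0.816, 1.45], [0.0, 0.0, 0.0, 1.0]]
{'clock': 0.1, 'qpos': array([-1.35415139,  0.52195361, -0.03631245,  1.59990323,  0.02121517,
        1.02112548, -0.11281413]), 'qd': array([-0.00050326,  0.00051857,  0.00077118, -0.00123679, -0.00097214,
       -0.00175652,  0.0013218 ]), 'joint_efforts': array([ 6.12417600e-03, -9.28498077e+01,  1.98547594e+00, -3.70527112e+01,
        1.83458102e-02,  5.46614770e-03, -6.15369430e-06]), 'position': array([0.17679271, 0.59917636, 0.23080107]), 'tool_rot': array([-3.14059236e+00,  9.03008160e-05,  2.85471673e+00]), 'force': array([-0.21438848, -0.2882677 ,  0.44356018]), 'moment': array([ 0.02395376, -0.01819446, -0.01172448]), 'grip_width': 0.08560245300607414}
```

View pics/scene0.png

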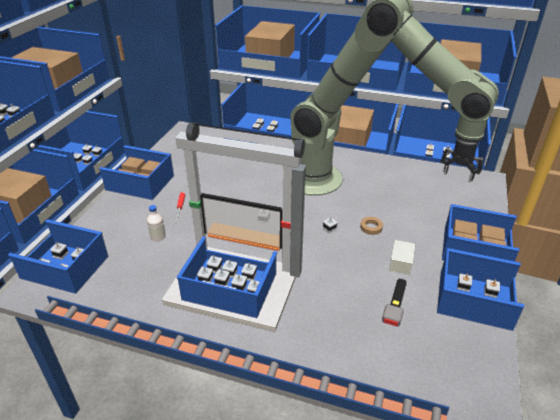

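View pics/side0.png

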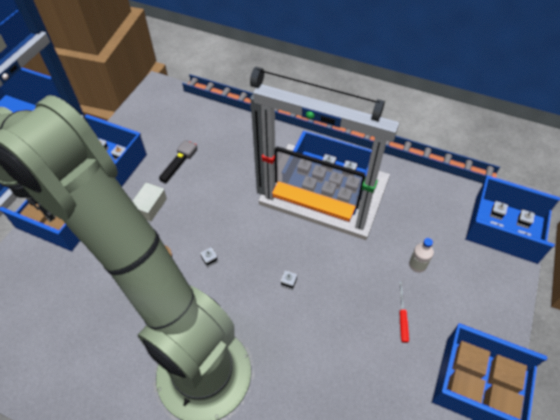

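The scene camera views the station from behind. Green band is on the robot's right post (scene ~(195,204), side ~(369,187)), red on the left (side ~(267,159)). The lip is orange, side ~(314,201). Next I zoom and segment.

Run:
```python
import cv2,numpy as np
a=cv2.imread("pics/side0.png"); b=cv2.imread("pics/scene0.png")
A=cv2.resize(a[80:240,240:410],None,fx=3.5,fy=3.5,interpolation=cv2.INTER_CUBIC)
cv2.imwrite("pics/side0c.png",A)
for n,im,(x0,x1,y0,y1) in(("side",a,(240,410,80,240)),("scene",b,(170,310,120,300))):
    h=cv2.cvtColor(im,cv2.COLOR_BGR2HSV)
    for c,lo,hi in(("green",(50,100,30),(85,255,255)),("red",(172,130,60),(180,255,255)),("red0",(0,150,60),(4,255,255)),("orange",(6,170,120),(22,255,255))):
        m=np.zeros(h.shape[:2],np.uint8); m[y0:y1,x0:x1]=cv2.inRange(h,lo,hi)[y0:y1,x0:x1]
        k,l,st,ce=cv2.connectedComponentsWithStats(m)
        for i in range(1,k):
            if st[i,4]>8:
                p=cv2.findNonZero((l==i).astype(np.uint8)); print(n,c,st[i].tolist(),ce[i].round(1).tolist(),cv2.boxPoints(cv2.minAreaRect(p)).round(1).tolist())
```

```text
side green [306, 111, 9, 8, 55] [309.8, 114.4] [[306.0, 111.0], [314.0, 111.0], [314.0, 118.0], [306.0, 118.0]]
side green [361, 180, 15, 12, 81] [367.1, 186.8] [[360.20001220703125, 189.10000610351562], [362.5, 179.89999389648438], [375.5, 183.10000610351562], [373.20001220703125, 192.3000030517578]]
side red0 [262, 155, 14, 8, 67] [268.1, 158.8] [[261.3999938964844, 161.39999389648438], [262.0, 154.89999389648438], [275.1000061035156, 156.10000610351562], [274.5, 162.60000610351562]]
side orange [273, 183, 82, 37, 1207] [313.3, 200.8] [[271.6000061035156, 195.1999969482422], [276.29998779296875, 180.89999389648438], [354.6000061035156, 206.1999969482422], [349.8999938964844, 220.60000610351562]]
scene green [190, 201, 11, 7, 57] [195.2, 204.1] [[190.0, 201.0], [200.0, 201.0], [200.0, 207.0], [190.0, 207.0]]
scene red0 [178, 193, 7, 15, 68] [180.6, 199.7] [[176.5, 206.10000610351562], [179.89999389648438, 192.1999969482422], [184.60000610351562, 193.39999389648438], [181.1999969482422, 207.3000030517578]]
scene red0 [281, 220, 9, 8, 49] [284.8, 224.2] [[281.0, 220.0], [289.0, 220.0], [289.0, 227.0], [281.0, 227.0]]
scene orange [209, 235, 17, 4, 18] [216.7, 236.6] [[208.89999389648438, 235.60000610351562], [209.10000610351562, 234.60000610351562], [225.0, 237.8000030517578], [224.8000030517578, 238.8000030517578]]
scene orange [238, 240, 41, 10, 65] [258.7, 244.7] [[237.89999389648438, 241.39999389648438], [238.3000030517578, 239.5], [278.29998779296875, 247.5], [277.8999938964844, 249.39999389648438]]
```

View pics/side0c.png

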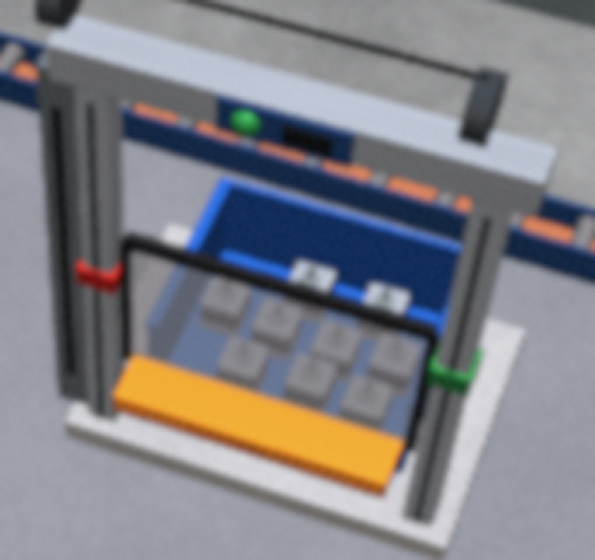

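The crop shows lip, base and post corners clearly. I'll fit the station pose and heights to them.

```bash
cat > fit.py <<'E'
import numpy as np
from scipy.optimize import least_squares
from workcell import vision
def proj(n,P):
    m=vision.camera_model(n); q=(np.c_[P,np.ones(len(P))]@np.linalg.inv(m["T"]).T)[:,:3]@m["mtx"].T
    return q[:,:2]/q[:,2:]
c=lambda *p:(np.array(p)/3.5+[240,80]-0.4)
obs=[("side",c((68,428),(445,550),(522,328)),lambda p:[(-.03,.2,.03),(-.03,-.2,.03),(.26,-.2,.03)]),
("side",c((114,403),(384,492)),lambda p:[(-.055,.135,p[3]-.012),(-.055,-.135,p[3]-.012)]),
("side",c((100,415),(419,519)),lambda p:[(-.015,.165,.03),(-.015,-.165,.03)]),
("side",c((452,385)),lambda p:[(-.018,-.165,p[4]-.012)]),
("side",c((98,288)),lambda p:[(-.018,.165,p[5]-.012)]),
("scene",np.array([[195.2,204.1]]),lambda p:[(.015,-.165,p[4])]),
("scene",np.array([[285.5,224.2]]),lambda p:[(.015,.165,p[5])])]
def res(p):
    r=[]
    R=np.array([[np.cos(p[2]),-np.sin(p[2]),0],[np.sin(p[2]),np.cos(p[2]),0],[0,0,1]])
    for n,o,f in obs: r.append((proj(n,np.array(f(p))@R.T+[p[0],p[1],0])-o).ravel())
    return np.concatenate(r)
s=least_squares(res,[.8,-.1,0,.1,.22,.22],loss="soft_l1")
print(s.x.round(4)); print(res(s.x).round(1).reshape(-1,2).tolist())
E
python3 fit.py
```

```text
[ 0.6396 -0.0936  0.0265  0.1328  0.2619  0.248 ]
[[-1.2, -2.4], [0.7, -1.4], [0.7, -0.4], [-0.4, 0.2], [0.4, -0.1], [0.5, 1.1], [-0.7, 0.7], [-1.1, 0.4], [-0.6, 0.0], [-2.4, -0.4], [-0.3, -0.0]]
```

```bash
cat > h.py <<'E'
import numpy as np
from scipy.spatial.transform import Rotation as Ro
from workcell import bot, vision
def pose(s=None):
    s=s or bot.observe(); return s["position"],Ro.from_euler("xyz",s["tool_rot"])
def look(zdir,ydir):   # orientation from tool z and approx tool y
    z=np.array(zdir,float);z/=np.linalg.norm(z);y=np.array(ydir,float);y-=z*(y@z);y/=np.linalg.norm(y)
    return Ro.from_matrix(np.c_[np.cross(y,z),y,z])
def delta(p,R,frm=None):
    p0,R0=frm or pose(); print("slide cm",(R0.inv().apply(np.array(p)-p0)*100).round(1).tolist(),"turn deg",np.degrees((R0.inv()*R).as_rotvec()).round(1).tolist())
def ray(n,u,v,z):
    m=vision.camera_model(n);d=m["T"][:3,:3]@np.linalg.solve(m["mtx"],[u,v,1]);o=m["T"][:3,3];return o+d*(z-o[2])/d[2]
E
python3 - <<'E'
from h import *
for n,u,v,z in(("side",209,257,.03),("side",289,280,.03),("scene",330,225,.03),("side",421,258,.08),("side",150,198,.03),("side",403,312,.02)): print(n,u,v,ray(n,u,v,z).round(3))
a=.62;delta([.45*np.cos(a),.45*np.sin(a),.30],look([0,0,-1],[np.cos(a),np.sin(a),0]))
E
```

```text
side 209 257 [0.331 0.154 0.03 ]
side 289 280 [ 0.358 -0.117  0.03 ]
scene 330 225 [0.346 0.166 0.03 ]
side 421 258 [ 0.569 -0.477  0.08 ]
side 150 198 [0.459 0.459 0.03 ]
side 403 312 [ 0.401 -0.477  0.02 ]
slide cm [-27.7, -27.0, -6.9] turn deg [-0.1, 0.0, 38.0]
```

arm_command(
  gripper=[0, 0, 0, 0, 0],
  slide=[
    [-28, -27, -7],
    [-28, -27, -7],
    [-28, -27, -7],
    [-28, -27, -7],
    [-28, -27, -7],
  ],
  turn=[
    [0, 0, 38],
    [0, 0, 38],
    [0, 0, 38],
    [0, 0, 38],
    [0, 0, 38],
  ],
)

```text
clock: 0.72
position: [0.3293, 0.3302, 0.2869]
tool_rot: [-3.142, -0.0, 2.19]
force: [0.8, -0.3, -0.8]
grip_width: -0.0
```

Run:
```python
from h import *
s=bot.observe();print(s["qpos"].round(4),s["position"].round(4),s["tool_rot"].round(4))
a=.1;delta([.42,.02,.40],look([np.cos(a)*.5,.5*np.sin(a)+.3,-1],[np.cos(a),np.sin(a),0]))
```

```text
[-1.0851  0.2036  0.2019  1.9384 -0.0481  1.0043 -0.2422] [0.3293 0.3302 0.2869] [-3.1415 -0.      2.19  ]
slide cm [-30.5, -10.6, -11.3] turn deg [-30.5, 9.0, 32.9]
```

```bash
cat > kin.py <<'E'
import numpy as np, itertools
from scipy.optimize import least_squares
from scipy.spatial.transform import Rotation as Ro
D=[([-1.35415139,.52195361,-.03631245,1.59990323,.02121517,1.02112548,-.11281413],[.17679271,.59917636,.23080107],[-3.14059236,0,2.85471673]),
([-1.0851,.2036,.2019,1.9384,-.0481,1.0043,-.2422],[.3293,.3302,.2869],[-3.1415,0,2.19])]
def fk(q,p,sg,full=False):
    a0,h,L1,L2,L3,c,e1,e2=p
    R=Ro.from_euler("z",a0+sg[0]*q[0]); pts=[np.array([0,0,h])]
    x=pts[0]; 
    R=R*Ro.from_euler("y",q[1]); x=x+R.apply([e1,0,L1]); pts.append(x)
    R=R*Ro.from_euler("z",sg[1]*q[2])*Ro.from_euler("y",q[3]); x=x+R.apply([e2,0,L2]); pts.append(x)
    R=R*Ro.from_euler("z",sg[2]*q[4])*Ro.from_euler("y",q[5]); x=x+R.apply([0,0,L3]); pts.append(x)
    R=R*Ro.from_euler("z",sg[3]*q[6]+c)
    return (x,R,pts) if full else (x,R)
def fit(off=False,D=D):
    best=None
    for sg in itertools.product([-1,1],repeat=4):
        def r(p):
            o=[0.0*p[0]]*2 if not off else []
            o=[]
            for q,x,e in D:
                X,R=fk(q,p if off else np.r_[p[:6],0,0],sg); o+=list((X-x)*5)+list((R.inv()*Ro.from_euler("xyz",e)).as_rotvec())
            return np.array(o)
        for c in (0,1.57,-1.57,3.1):
            s=least_squares(r,[0,.36,.42,.4,.3,c,0,0])
            if best is None or s.cost<best[0]: best=(s.cost,sg,s.x,r(s.x))
    return best
if __name__=="__main__":
    for o in (False,True):
        b=fit(o);print(b[0],b[1],b[2].round(4));print(b[3].round(4))
E
python3 kin.py
```

```text
0.0014259817180444587 (-1, -1, -1, -1) [ -0.1048 -11.8999   0.4814   0.4376 -11.9463   1.466    0.       0.    ]
[ 0.0263 -0.0073  0.0197 -0.     -0.     -0.     -0.0254  0.0262 -0.0197
 -0.0001  0.      0.    ]
2.357130553865556e-09 (-1, -1, -1, -1) [-9.040000e-02  3.947226e+02  1.525400e+00  5.586000e-01  3.958568e+02
  1.480400e+00 -3.578000e-01 -1.836000e-01]
[ 0.     -0.     -0.     -0.     -0.     -0.     -0.     -0.     -0.
 -0.0001  0.      0.    ]
```

arm_command(
  gripper=[0, 0, 0, 0, 0],
  slide=[
    [-29, -10, -11],
    [-29, -10, -11],
    [-29, -10, -11],
    [-29, -10, -11],
    [-29, -10, -11],
  ],
  turn=[
    [-30, 9, 33],
    [-30, 9, 33],
    [-30, 9, 33],
    [-30, 9, 33],
    [-30, 9, 33],
  ],
)

```text
clock: 1.35
position: [0.4074, 0.0644, 0.3841]
tool_rot: [2.692, -0.281, 1.671]
force: [0.2, 0.7, -0.2]
grip_width: 0.0
```

Run:
```python
from h import *; import kin
s=bot.observe();print(s["qpos"].round(4).tolist(),s["position"].round(4).tolist(),s["tool_rot"].round(4).tolist())
D=kin.D+[(s["qpos"],s["position"],s["tool_rot"])]
for o in (False,True):
    b=kin.fit(o,D);print(b[0],b[1],b[2].round(4));print(b[3].round(4))
```

```text
[-0.6421, -0.2924, 0.4092, 2.2212, -0.128, 0.7065, -0.107] [0.4074, 0.0644, 0.3841] [2.692, -0.2813, 1.6714]
0.004382830544391421 (-1, -1, -1, -1) [-0.1088  0.3151  0.4919  0.4435  0.2753  1.4669  0.      0.    ]
[ 0.0351 -0.0208  0.0168 -0.     -0.     -0.0049 -0.0026  0.0397 -0.0171
 -0.0001  0.     -0.0049 -0.0211  0.0372  0.0002  0.0278  0.0469  0.0098]
0.0034811588205782944 (-1, -1, -1, -1) [-0.1052  0.3139  0.5128  0.4434  0.3139  1.4704 -0.0193 -0.0182]
[ 0.0291 -0.0027  0.0341 -0.     -0.     -0.0047 -0.0174  0.0212 -0.0175
 -0.0001  0.     -0.0047 -0.009   0.0249 -0.0166  0.0269  0.0453  0.0094]
```

```bash
cat > kin2.py <<'E'
import numpy as np
from scipy.optimize import least_squares
from scipy.spatial.transform import Rotation as Ro
def fk(q,p,full=False):
    # p: a0,h,L1,L2,L3,c, joint offsets o2..o6 , e1,e2, ly1,ly2,ly3
    q=np.array(q)+np.r_[0,p[6:11],0]
    R=Ro.from_euler("z",p[0]-q[0]); x=np.array([0,0,p[1]]);pts=[x]
    R=R*Ro.from_euler("y",q[1]); x=x+R.apply([p[11],p[13],p[2]]);pts.append(x)
    R=R*Ro.from_euler("zy",[0,0])*Ro.from_euler("z",-q[2])*Ro.from_euler("y",q[3]); x=x+R.apply([p[12],p[14],p[3]]);pts.append(x)
    R=R*Ro.from_euler("z",-q[4])*Ro.from_euler("y",q[5]); x=x+R.apply([0,0,p[4]]);pts.append(x)
    R=R*Ro.from_euler("z",-q[6]+p[5])
    return (x,R,pts) if full else (x,R)
def fit(D,w):
    p0=np.r_[0,.33,.45,.42,.28,1.57,np.zeros(9)]; w=np.array(w,float)
    def r(p):
        o=[]
        for q,x,e in D:
            X,R=fk(q,p); o+=list((X-np.array(x))*5)+list((R.inv()*Ro.from_euler("xyz",e)).as_rotvec())
        return np.r_[o,(p-p0)*w]
    s=least_squares(r,p0); return s.x,r(s.x)[:6*len(D)]
E
python3 - <<'E'
from h import *; import kin,kin2,json
vision.grab_frame("wrist")
s=bot.observe();print(s["qpos"].round(4).tolist(),s["qd"].round(3),s["position"].round(4).tolist(),s["tool_rot"].round(4).tolist())
D=kin.D+[(s["qpos"].tolist(),s["position"].tolist(),s["tool_rot"].tolist())]
json.dump(D,open("D.json","w"))
for w in ([1e-3]*6+[.01]*5+[9]*4, [1e-3]*6+[9]*5+[.01]*4,[1e-3]*6+[.01]*9):
    p,r=kin2.fit(D,w);print(p.round(4));print(abs(r).max(),r.round(4)[-6:])
E
```

```text
[-0.6278, -0.2928, 0.4115, 2.2159, -0.1355, 0.7093, -0.09] [-0.139 -0.019 -0.012  0.013  0.159 -0.037 -0.309] [0.4097, 0.0593, 0.387] [2.6862, -0.282, 1.6686]
[-9.9000e-03  3.4750e-01  4.9940e-01  4.6130e-01  2.6320e-01  1.4078e+00
  2.6200e-02  1.1950e-01  7.7800e-02 -5.8300e-02 -9.4700e-02 -1.0000e-03
 -1.0000e-04 -8.0000e-04 -1.0000e-03]
0.030925927160984912 [-0.0156  0.0235 -0.0035  0.014   0.0186 -0.0147]
[-1.0000e-04  3.2030e-01  5.2940e-01  4.2070e-01  3.2780e-01  1.5707e+00
 -0.0000e+00 -0.0000e+00 -0.0000e+00 -0.0000e+00 -0.0000e+00  0.0000e+00
 -2.0000e-04 -2.0800e-02 -3.8200e-02]
8.88025607099229e-05 [ 0.     -0.      0.      0.      0.0001  0.    ]
[-2.000e-04  3.202e-01  5.294e-01  4.205e-01  3.280e-01  1.571e+00
 -3.000e-04 -3.000e-04  8.000e-04  1.000e-04 -5.000e-04  2.000e-04
 -7.000e-04 -2.080e-02 -3.840e-02]
5.511690568445599e-05 [-0. -0.  0.  0.  0. -0.]
```

```bash
cat > plan.py <<'E'
from h import *; import kin2,json
from scipy.optimize import least_squares
D=json.load(open("D.json"));P,_=kin2.fit(D,[1e-3]*6+[9]*5+[.01]*4)
lo=np.array([-2.91,-.3,-1.5,.17,-1.26,.16,-2.52])+.05;hi=np.array([2.91,2.13,1.42,2.43,4.41,1.93,2.52])-.05
def ik(p,R,q0,reg=.003):
    f=lambda q:np.r_[(kin2.fk(q,P)[0]-p)*10,(kin2.fk(q,P)[1].inv()*R).as_rotvec()*2,reg*(q-q0)]
    s=least_squares(f,np.clip(q0,lo+1e-3,hi-1e-3),bounds=(lo,hi));x,Rr=kin2.fk(s.x,P)
    return s.x,np.linalg.norm(x-p),(Rr.inv()*R).magnitude()
def ori(az,t,roll):  # tool azimuth, downward tilt, roll about z
    z=[np.cos(az)*np.cos(t),np.sin(az)*np.cos(t),-np.sin(t)]
    return look(z,[-np.sin(az),np.cos(az),0])*Ro.from_euler("z",roll)
E
python3 - <<'E'
from plan import *
for t in (25,35,45):
  for az in (-30,0,30):
    for y in (-.03,-.12):
      for roll in (0,90,180,-90):
        best=None
        for q5 in (2.2,3.1,3.9):
          for q3 in(-.5,.5):
            R=ori(np.radians(az),np.radians(t),np.radians(roll))
            q,e,r=ik(np.array([.61,y,.07]),R,np.array([0,.8,q3,2.2,q5,1.1,0]))
            if e<.002 and r<.02:
              q2,e2,r2=ik(np.array([.61,y,.25]),R,q)
              m=min((q-lo).min(),(hi-q).min(),(q2-lo).min(),(hi-q2).min())
              if e2<.002 and r2<.02 and (best is None or m>best[0]): best=(m,q.round(2).tolist(),q2.round(2).tolist())
        if best: print(t,az,y,roll,round(best[0],2),*best[1:])
E
```

```text
25 -30 -0.03 0 0.05 [0.24, 1.17, -0.9, 2.31, 2.3, 1.81, -1.11] [0.41, 0.77, -1.19, 2.33, 2.0, 1.61, -0.88]
25 -30 -0.03 180 0.01 [-0.51, 0.96, 0.03, 2.34, 2.19, 1.2, 1.41] [-0.56, 0.48, 0.1, 2.37, 2.0, 0.95, 1.84]
25 -30 -0.03 -90 0.03 [-0.14, 0.98, -0.42, 2.32, 2.19, 1.48, 0.11] [-0.09, 0.51, -0.49, 2.35, 1.96, 1.19, 0.44]
25 -30 -0.12 0 0.01 [0.55, 1.25, -0.99, 2.35, 2.53, 1.8, -0.89] [0.74, 0.87, -1.34, 2.37, 2.17, 1.59, -0.71]
25 -30 -0.12 90 0.02 [0.59, 1.29, -1.05, 2.35, 2.55, 1.83, -2.4] [0.77, 0.94, -1.42, 2.36, 2.18, 1.66, -2.21]
25 -30 -0.12 180 0.0 [-0.19, 0.96, -0.07, 2.38, 2.42, 1.32, 1.47] [0.36, 0.55, -0.75, 2.38, 2.15, 1.21, 2.1]
25 -30 -0.12 -90 0.0 [-0.01, 0.97, -0.29, 2.37, 2.4, 1.42, 0.06] [0.36, 0.55, -0.75, 2.38, 2.15, 1.21, 0.53]
25 30 -0.03 0 0.1 [0.77, 1.01, -0.56, 2.26, 3.86, 0.82, -1.15] [0.94, 0.6, -0.79, 2.28, 4.02, 0.56, -1.6]
25 30 -0.03 90 0.0 [1.31, 1.6, -1.36, 2.24, 2.62, 0.5, -1.02] [1.31, 1.03, -1.45, 2.27, 2.66, 0.29, -1.59]
25 30 -0.03 180 0.06 [0.15, 0.98, 0.21, 2.29, 3.95, 1.35, 1.54] [0.1, 0.52, 0.28, 2.32, 4.16, 1.06, 1.19]
25 30 -0.03 -90 0.
[... 3913 characters left out ...]
1, 0.65, -0.86] [0.84, 0.38, -0.83, 2.21, 2.26, 0.21, -0.47]
45 0 -0.12 90 0.02 [1.03, 1.1, -1.2, 2.28, 2.39, 0.87, -1.72] [1.21, 0.7, -1.43, 2.2, 1.8, 0.6, -1.42]
45 0 -0.12 180 0.04 [-0.24, 0.83, 0.52, 2.34, 3.62, 0.86, 1.06] [-0.18, 0.32, 0.41, 2.26, 4.02, 0.31, 0.77]
45 0 -0.12 -90 0.04 [-0.13, 0.78, 0.38, 2.33, 3.55, 0.79, -0.38] [0.01, 0.3, 0.18, 2.25, 3.88, 0.25, -0.63]
45 30 -0.03 0 0.0 [0.93, 0.96, -0.97, 2.19, 2.71, 0.3, -0.16] [1.21, 0.79, -1.45, 2.11, 1.24, 0.36, 1.13]
45 30 -0.03 90 0.0 [1.12, 1.25, -1.34, 2.18, 2.06, 0.57, -0.9] [1.21, 0.79, -1.45, 2.11, 1.24, 0.36, -0.44]
45 30 -0.12 90 0.0 [1.21, 1.11, -1.16, 2.09, 1.85, 0.27, -0.65] [1.36, 0.86, -1.45, 2.02, 0.9, 0.41, 0.06]
```

Run:
```python
from plan import *
import itertools
C=np.array([(a*.04,b*.043,-.073) for a in(-1,1) for b in(-1,1)])
out=[]
for t,az,y,roll in itertools.product((20,27,35),(-20,-10,10,20,30),(.0,-.07,-.14,-.19),(0,90,180,-90)):
    R=ori(np.radians(az+1.5),np.radians(t),np.radians(roll)); clr=-.02-R.apply(C)[:,0].max()
    if clr<.006: continue
    best=None
    for q5 in (2.2,3.5):
        q,e,r=ik(np.array([.605,y,.075]),R,np.array([0,.8,-.3,2.2,q5,1.1,0]))
        if e<.002 and r<.02:
            q2,e2,r2=ik(np.array([.605,y,.24]),R,q)
            m=min((q-lo).min(),(hi-q).min(),(q2-lo).min(),(hi-q2).min())
            if e2<.002 and r2<.02 and (best is None or m>best[0]): best=(m,q.round(2).tolist(),q2.round(2).tolist())
    if best: out.append((round(best[0],3),round(clr,3),t,az,y,roll)+best[1:])
for o in sorted(out,reverse=True)[:22]: print(*o)
```

```text
0.143 0.015 20 20 -0.19 180 [0.22, 1.14, 0.53, 2.19, 4.03, 1.67, 1.36] [0.11, 0.78, 0.71, 2.24, 4.21, 1.51, 1.11]
0.138 0.008 27 20 -0.14 0 [0.83, 0.94, -0.42, 2.23, 3.95, 0.83, -1.33] [0.91, 0.55, -0.53, 2.24, 4.17, 0.64, -1.79]
0.131 0.006 35 10 -0.19 -90 [0.59, 0.81, -0.14, 2.25, 3.82, 0.83, 0.04] [0.66, 0.44, -0.22, 2.22, 4.15, 0.55, -0.44]
0.12 0.017 27 10 -0.19 0 [1.38, 1.31, -1.14, 2.24, 3.08, 0.54, -0.18] [1.46, 0.92, -1.33, 2.25, 2.86, 0.34, -0.33]
0.117 0.008 27 20 -0.14 -90 [0.49, 0.91, 0.0, 2.25, 4.0, 1.12, 0.01] [0.48, 0.51, 0.02, 2.26, 4.21, 0.9, -0.36]
0.111 0.008 35 10 -0.19 180 [0.19, 0.89, 0.38, 2.27, 3.91, 1.13, 1.3] [0.13, 0.48, 0.45, 2.25, 4.22, 0.83, 0.95]
0.106 0.015 20 20 -0.14 0 [0.85, 1.02, -0.4, 2.23, 4.01, 0.99, -1.28] [0.91, 0.63, -0.49, 2.27, 4.1, 0.82, -1.65]
0.103 0.015 20 20 -0.19 -90 [0.51, 1.01, 0.14, 2.17, 4.12, 1.35, -0.04] [0.47, 0.63, 0.2, 2.22, 4.26, 1.18, -0.34]
0.1 0.008 27 20 -0.14 180 [0.22, 0.98, 0.35, 2.26, 4.0, 1.36, 1.42] [0.14, 0.57, 0.46, 2.28, 4.22, 1.12, 1.11]
0.093 0.017 27 10 -0.19 -90 [0.54, 0.91, -0.03, 2.27, 3.84, 1.12, 0.05] [
[... 707 characters left out ...]
, 0.39, -0.38]
0.069 0.015 20 20 -0.14 180 [0.25, 1.07, 0.34, 2.26, 3.98, 1.55, 1.48] [0.17, 0.67, 0.46, 2.31, 4.14, 1.33, 1.22]
0.068 0.006 35 10 -0.14 -90 [0.53, 0.81, -0.21, 2.31, 3.64, 0.86, 0.14] [0.65, 0.41, -0.35, 2.28, 3.9, 0.5, -0.26]
0.064 0.017 27 10 -0.14 0 [1.22, 1.23, -1.05, 2.31, 3.19, 0.71, -0.41] [1.33, 0.83, -1.27, 2.32, 2.97, 0.47, -0.56]
0.054 0.025 20 10 -0.19 -90 [0.53, 1.01, 0.02, 2.27, 3.86, 1.34, 0.09] [0.51, 0.59, 0.04, 2.33, 3.96, 1.07, -0.19]
0.047 0.008 35 10 -0.14 180 [0.1, 0.87, 0.34, 2.33, 3.78, 1.13, 1.35] [0.06, 0.44, 0.38, 2.31, 4.08, 0.76, 1.03]
0.045 0.008 27 20 -0.19 180 [0.25, 1.01, 0.45, 2.19, 4.1, 1.41, 1.34] [0.16, 0.64, 0.59, 2.21, 4.32, 1.23, 1.04]
```

```bash
cat > path.py <<'E'
from plan import *
d=np.radians
q0=bot.observe()["qpos"]
seed=np.array([.5,.9,0,2.25,3.85,1.1,0])
R1=ori(d(11.5),d(27),d(-90)); R2=ori(d(11.5),d(45),d(-90))
qC,e,r=ik(np.array([.605,-.17,.075]),R1,seed,.0005); print("C",qC.round(2),round(e,4),round(r,3))
for x,y,z,t in((.545,-.18,.08,45),(.545,-.18,.10,35),(.52,-.2,.15,50),(.5,-.17,.25,50),(.5,-.17,.25,70)):
    q,e,r=ik(np.array([x,y,z]),ori(d(11.5),d(t),d(-90)),qC,.0005);print(x,y,z,t,q.round(2),round(e,4),round(r,3))
E
python3 path.py
python3 - <<'E'
from plan import *
d=np.radians
q0=bot.observe()["qpos"]
qA=np.array([.45,.3,0,2.3,3.85,.8,.0])
for k in np.linspace(0,1,11):
    q=q0+(qA-q0)*k
    x,R,pts=kin2.fk(q,P,True);print(q.round(2).tolist(),"el",pts[1].round(2),"wr",pts[2].round(2),"tcp",x.round(2),"z",R.as_matrix()[:,2].round(2))
E
```

```text
C [ 0.48  0.91 -0.01  2.3   3.79  1.15  0.06] 0.0 0.0
0.545 -0.18 0.08 45 [ 0.44  0.69  0.04  2.34  3.91  0.72 -0.14] 0.0 0.0
0.545 -0.18 0.1 35 [ 0.76  0.75 -0.29  2.38  3.79  0.81  0.17] 0.0 0.0
0.52 -0.2 0.15 50 [ 0.45  0.47  0.07  2.31  4.32  0.5  -0.57] 0.0 0.0
0.5 -0.17 0.25 50 [ 1.07  0.26 -0.72  2.35  4.36  0.21 -0.67] 0.0062 0.081
0.5 -0.17 0.25 70 [ 0.02  0.2   0.31  2.38  4.36  0.21 -0.81] 0.0247 0.325
[-0.63, -0.29, 0.41, 2.22, -0.14, 0.71, -0.09] el [-0.11 -0.11  0.83] wr [ 0.27 -0.04  0.67] tcp [0.41 0.06 0.39] z [ 0.41  0.29 -0.86]
[-0.52, -0.23, 0.37, 2.22, 0.26, 0.72, -0.08] el [-0.1  -0.08  0.84] wr [ 0.28 -0.04  0.66] tcp [ 0.42 -0.05  0.36] z [ 0.42 -0.03 -0.9 ]
[-0.41, -0.17, 0.33, 2.23, 0.66, 0.73, -0.07] el [-0.08 -0.06  0.84] wr [ 0.3  -0.05  0.64] tcp [ 0.44 -0.16  0.36] z [ 0.44 -0.33 -0.84]
[-0.3, -0.11, 0.29, 2.24, 1.06, 0.74, -0.06] el [-0.05 -0.04  0.85] wr [ 0.31 -0.06  0.62] tcp [ 0.46 -0.24  0.4 ] z [ 0.46 -0.56 -0.69]
[-0.2, -0.06, 0.25, 2.25, 1.46, 0.75, -0.05] el [-0.02 -0.03  0.85] wr [ 0.31 -0.08  0.6 ] tcp [ 0.48 -0.31  0.44] z [ 0.52 -0.69 -0.5 ]
[-0.09, 0.0, 0.21, 2.26, 1.86, 0.75, -0.04] el [ 0.   -0.02  0.85] wr [ 0.32 -0.1   0.58] tcp [ 0.52 -0.34  0.48] z [ 0.6  -0.73 -0.31]
[0.02, 0.06, 0.16, 2.27, 2.26, 0.76, -0.04] el [ 0.03 -0.02  0.85] wr [ 0.33 -0.12  0.56] tcp [ 0.56 -0.34  0.5 ] z [ 0.71 -0.68 -0.17]
[0.13, 0.12, 0.12, 2.27, 2.65, 0.77, -0.03] el [ 0.06 -0.03  0.85] wr [ 0.33 -0.14  0.54] tcp [ 0.6  -0.32  0.5 ] z [ 0.83 -0.55 -0.1 ]
[0.23, 0.18, 0.08, 2.28, 3.05, 0.78, -0.02] el [ 0.09 -0.04  0.84] wr [ 0.33 -0.17  0.51] tcp [ 0.63 -0.29  0.48] z [ 0.92 -0.37 -0.11]
[0.34, 0.24, 0.04, 2.29, 3.45, 0.79, -0.01] el [ 0.11 -0.06  0.83] wr [ 0.32 -0.19  0.49] tcp [ 0.64 -0.24  0.43] z [ 0.97 -0.16 -0.19]
[0.45, 0.3, 0.0, 2.3, 3.85, 0.8, 0.0] el [ 0.13 -0.09  0.83] wr [ 0.31 -0.22  0.47] tcp [ 0.62 -0.2   0.36] z [ 0.95  0.06 -0.32]
```

Run:
```python
from plan import *
d=np.radians
q0=bot.observe()["qpos"]
qC=np.array([.48,.91,-.01,2.3,3.79,1.15,.06])
R1=ori(d(11.5),d(27),d(-90))
def show(q): x,R,pts=kin2.fk(q,P,True);print(q.round(2).tolist(),"wr",pts[2].round(2),"tcp",x.round(2),"z",R.as_matrix()[:,2].round(2))
for p in ([.53,-.30,.09],[.50,-.34,.25],[.48,-.36,.35]):
    q,e,r=ik(np.array(p),R1,qC,.0005);print(round(e,4),round(r,3));show(q)
qE,_,_=ik(np.array([.5,-.34,.25]),R1,qC,.0005)
M=np.array([.5,.2,.15,2.3,1.9,.8,-.05])
print()
for k in np.linspace(0,1,6): show(q0+(M-q0)*k)
for k in np.linspace(0,1,6): show(M+(qE-M)*k)
```

```text
0.0 0.0
[0.73, 0.89, 0.14, 2.22, 4.2, 1.18, -0.1] wr [ 0.24 -0.36  0.24] tcp [ 0.53 -0.3   0.09] z [ 0.87  0.18 -0.45]
0.0 0.0
[0.21, 0.94, 1.14, 2.2, 4.36, 1.77, -0.61] wr [ 0.21 -0.4   0.4 ] tcp [ 0.5  -0.34  0.25] z [ 0.87  0.18 -0.45]
0.0095 0.097
[0.14, 0.9, 1.37, 2.19, 4.36, 1.88, -0.77] wr [ 0.19 -0.4   0.48] tcp [ 0.49 -0.36  0.35] z [ 0.91  0.11 -0.4 ]

[-0.63, -0.29, 0.41, 2.22, -0.14, 0.71, -0.09] wr [ 0.27 -0.04  0.67] tcp [0.41 0.06 0.39] z [ 0.41  0.29 -0.86]
[-0.4, -0.19, 0.36, 2.23, 0.27, 0.73, -0.08] wr [ 0.29 -0.07  0.64] tcp [ 0.41 -0.1   0.34] z [ 0.37 -0.1  -0.92]
[-0.18, -0.1, 0.31, 2.25, 0.68, 0.75, -0.07] wr [ 0.3  -0.11  0.61] tcp [ 0.38 -0.25  0.33] z [ 0.26 -0.44 -0.86]
[0.05, 0.0, 0.25, 2.27, 1.09, 0.76, -0.07] wr [ 0.3  -0.15  0.58] tcp [ 0.34 -0.38  0.35] z [ 0.15 -0.69 -0.71]
[0.27, 0.1, 0.2, 2.28, 1.49, 0.78, -0.06] wr [ 0.28 -0.21  0.54] tcp [ 0.31 -0.48  0.37] z [ 0.07 -0.84 -0.54]
[0.5, 0.2, 0.15, 2.3, 1.9, 0.8, -0.05] wr [ 0.25 -0.26  0.5 ] tcp [ 0.28 -0.56  0.37] z [ 0.07 -0.92 -0.4 ]
[0.5, 0.2, 0.15, 2.3, 1.9, 0.8, -0.05] wr [ 0.25 -0.26  0.5 ] tcp [ 0.28 -0.56  0.37] z [ 0.07 -0.92 -0.4 ]
[0.44, 0.35, 0.35, 2.28, 2.39, 0.99, -0.16] wr [ 0.25 -0.3   0.46] tcp [ 0.31 -0.62  0.43] z [ 0.17 -0.98 -0.09]
[0.38, 0.5, 0.54, 2.26, 2.88, 1.19, -0.27] wr [ 0.24 -0.34  0.43] tcp [ 0.39 -0.63  0.46] z [ 0.46 -0.88  0.11]
[0.33, 0.64, 0.74, 2.24, 3.38, 1.38, -0.39] wr [ 0.23 -0.36  0.4 ] tcp [ 0.49 -0.57  0.43] z [ 0.78 -0.61  0.09]
[0.27, 0.79, 0.94, 2.22, 3.87, 1.58, -0.5] wr [ 0.22 -0.39  0.39] tcp [ 0.53 -0.46  0.35] z [ 0.96 -0.23 -0.15]
[0.21, 0.94, 1.14, 2.2, 4.36, 1.77, -0.61] wr [ 0.21 -0.4   0.4 ] tcp [ 0.5  -0.34  0.25] z [ 0.87  0.18 -0.45]
```

```bash
cat > nxt.py <<'E'
import sys,json
from plan import *
# usage: nxt.py n goal(json joints): print 5 rows spread along joint lerp from now, total n rows
def show(q): x,R,pts=kin2.fk(q,P,True);print(np.round(q,2).tolist(),"wr",pts[2].round(2),"tcp",x.round(2),"z",R.as_matrix()[:,2].round(2))
def rows(goal,n):
    s=bot.observe();q0=s["qpos"];p0,R0=pose(s);pv=R0;px=p0;S=[];T=[]
    print("now",end=" ");show(q0)
    for k in range(1,min(n,5)+1):
        x,R=kin2.fk(q0+(goal-q0)*k/n,P)
        S.append((R0.inv().apply(x-p0)*100).round(0).tolist());T.append(np.degrees((R0.inv()*R).as_rotvec()).round(0).tolist())
        print("step",round(np.degrees((pv.inv()*R).magnitude()),1),round(np.linalg.norm(x-px)*1000),end="; ");pv=R;px=x
    print();show(q0+(goal-q0)*min(n,5)/n);print('slide',S,'turn',T)
if __name__=="__main__": rows(np.array(json.loads(sys.argv[2])),int(sys.argv[1]))
E
python3 nxt.py 10 "[0.5,0.2,0.15,2.3,1.9,0.8,-0.05]"
python3 - <<'E'
from nxt import *
M=np.array([.5,.2,.15,2.3,1.9,.8,-.05]);E=np.array([.9,.45,0,2.3,4.0,.85,-.2]);L=np.array([.88,.91,-.01,2.3,3.79,1.15,.06])
for k in np.linspace(0,1,6): show(M+(E-M)*k)
for k in np.linspace(0,1,3): show(E+(L-E)*k)
for a in (.78,.68,.58,.48): L[0]=a; show(L)
E
```

```text
now [-0.63, -0.29, 0.41, 2.22, -0.14, 0.71, -0.09] wr [ 0.27 -0.04  0.67] tcp [0.41 0.06 0.39] z [ 0.41  0.29 -0.86]
step 12.6 83; step 12.3 81; step 12.0 79; step 11.7 76; step 11.4 71; 
[-0.06, -0.05, 0.28, 2.26, 0.88, 0.75, -0.07] wr [ 0.3  -0.13  0.6 ] tcp [ 0.37 -0.32  0.34] z [ 0.2  -0.58 -0.79]
slide [[-8.0, -1.0, 0.0], [-16.0, -1.0, -1.0], [-24.0, -2.0, -3.0], [-31.0, -4.0, -5.0], [-37.0, -5.0, -9.0]] turn [[2.0, -11.0, -5.0], [5.0, -22.0, -10.0], [9.0, -32.0, -15.0], [15.0, -42.0, -20.0], [21.0, -49.0, -25.0]]
[0.5, 0.2, 0.15, 2.3, 1.9, 0.8, -0.05] wr [ 0.25 -0.26  0.5 ] tcp [ 0.28 -0.56  0.37] z [ 0.07 -0.92 -0.4 ]
[0.58, 0.25, 0.12, 2.3, 2.32, 0.81, -0.08] wr [ 0.25 -0.28  0.49] tcp [ 0.33 -0.58  0.39] z [ 0.26 -0.92 -0.28]
[0.66, 0.3, 0.09, 2.3, 2.74, 0.82, -0.11] wr [ 0.24 -0.3   0.47] tcp [ 0.4  -0.57  0.39] z [ 0.48 -0.84 -0.23]
[0.74, 0.35, 0.06, 2.3, 3.16, 0.83, -0.14] wr [ 0.23 -0.31  0.45] tcp [ 0.45 -0.54  0.37] z [ 0.68 -0.69 -0.25]
[0.82, 0.4, 0.03, 2.3, 3.58, 0.84, -0.17] wr [ 0.21 -0.33  0.43] tcp [ 0.48 -0.48  0.32] z [ 0.83 -0.46 -0.32]
[0.9, 0.45, 0.0, 2.3,
[... 164 characters left out ...]
1  0.27] z [ 0.88 -0.2  -0.42]
[0.89, 0.68, -0.0, 2.3, 3.9, 1.0, -0.07] wr [ 0.21 -0.35  0.32] tcp [ 0.5  -0.4   0.17] z [ 0.89 -0.17 -0.43]
[0.88, 0.91, -0.01, 2.3, 3.79, 1.15, 0.06] wr [ 0.21 -0.34  0.23] tcp [ 0.49 -0.39  0.08] z [ 0.87 -0.18 -0.45]
[0.78, 0.91, -0.01, 2.3, 3.79, 1.15, 0.06] wr [ 0.24 -0.31  0.23] tcp [ 0.53 -0.34  0.08] z [ 0.89 -0.09 -0.45]
[0.68, 0.91, -0.01, 2.3, 3.79, 1.15, 0.06] wr [ 0.27 -0.29  0.23] tcp [ 0.56 -0.29  0.08] z [ 0.89 -0.   -0.45]
[0.58, 0.91, -0.01, 2.3, 3.79, 1.15, 0.06] wr [ 0.3  -0.26  0.23] tcp [ 0.59 -0.23  0.08] z [ 0.89  0.09 -0.45]
[0.48, 0.91, -0.01, 2.3, 3.79, 1.15, 0.06] wr [ 0.32 -0.23  0.23] tcp [ 0.61 -0.17  0.08] z [ 0.87  0.18 -0.45]
```

arm_command(
  gripper=[0, 0, 0, 0, 0],
  slide=[
    [-6, -1, 0],
    [-12, -1, -1],
    [-18, -2, -2],
    [-24, -2, -3],
    [-31, -4, -5],
  ],
  turn=[
    [2, -8, -4],
    [4, -16, -7],
    [6, -24, -11],
    [9, -32, -15],
    [15, -42, -20],
  ],
)

```text
clock: 2.02
position: [0.3857, -0.233, 0.3281]
tool_rot: [2.962, 0.498, 1.773]
force: [0.8, -1.6, -0.3]
grip_width: 0.0004
```

```bash
python3 nxt.py 9 "[0.5,0.2,0.15,2.3,1.9,0.8,-0.05]"
```

```text
now [-0.33, -0.11, 0.41, 2.26, 0.69, 0.77, -0.12] wr [ 0.3  -0.09  0.61] tcp [ 0.39 -0.23  0.33] z [ 0.27 -0.42 -0.86]
step 7.8 50; step 7.7 47; step 7.5 45; step 7.3 42; step 7.1 39; 
[0.13, 0.06, 0.26, 2.28, 1.36, 0.78, -0.08] wr [ 0.29 -0.18  0.56] tcp [ 0.32 -0.44  0.36] z [ 0.1  -0.8  -0.59]
slide [[-4.0, -2.0, 1.0], [-8.0, -5.0, 2.0], [-12.0, -7.0, 3.0], [-16.0, -9.0, 4.0], [-19.0, -11.0, 4.0]] turn [[3.0, -6.0, -4.0], [7.0, -11.0, -9.0], [11.0, -15.0, -13.0], [15.0, -19.0, -18.0], [18.0, -22.0, -23.0]]
```

Tracking my model well; continue.

arm_command(
  gripper=[0, 0, 0, 0, 0],
  slide=[
    [-4, -2, 1],
    [-8, -5, 2],
    [-12, -7, 3],
    [-16, -9, 4],
    [-19, -11, 4],
  ],
  turn=[
    [3, -6, -4],
    [7, -11, -9],
    [11, -15, -13],
    [15, -19, -18],
    [18, -22, -23],
  ],
)

```text
clock: 2.65
position: [0.3256, -0.4439, 0.3658]
tool_rot: [-2.632, 0.818, 2.353]
force: [0.5, -0.5, 1.6]
grip_width: -0.0001
```

```bash
python3 nxt.py 5 "[0.5,0.2,0.15,2.3,1.9,0.8,-0.05]"
```

```text
now [-0.14, 0.05, 0.56, 2.28, 1.33, 0.76, -0.05] wr [ 0.29 -0.18  0.56] tcp [ 0.33 -0.44  0.37] z [ 0.1 -0.8 -0.6]
step 6.1 30; step 5.8 27; step 5.5 25; step 5.1 23; step 4.8 22; 
[0.5, 0.2, 0.15, 2.3, 1.9, 0.8, -0.05] wr [ 0.25 -0.26  0.5 ] tcp [ 0.28 -0.56  0.37] z [ 0.07 -0.92 -0.4 ]
slide [[-1.0, -2.0, 2.0], [-2.0, -4.0, 3.0], [-3.0, -6.0, 5.0], [-4.0, -7.0, 7.0], [-4.0, -9.0, 8.0]] turn [[3.0, -3.0, -5.0], [5.0, -5.0, -9.0], [8.0, -6.0, -14.0], [9.0, -8.0, -19.0], [10.0, -9.0, -23.0]]
```

arm_command(
  gripper=[0, 0, 0, 0],
  slide=[
    [-2, -4, 3],
    [-3, -6, 5],
    [-4, -8, 7],
    [-4, -9, 8],
  ],
  turn=[
    [5, -5, -9],
    [8, -6, -14],
    [9, -8, -19],
    [10, -9, -23],
  ],
)

```text
clock: 3.15
position: [0.2742, -0.5593, 0.3764]
tool_rot: [-2.096, 0.643, 2.884]
force: [0.6, 0.3, 1.4]
grip_width: -0.0001
```

```bash
python3 nxt.py 9 "[0.9,0.45,0.0,2.3,4.0,0.85,-0.2]"
```

```text
now [0.07, 0.23, 0.67, 2.32, 1.96, 0.67, -0.14] wr [ 0.25 -0.26  0.51] tcp [ 0.27 -0.56  0.38] z [ 0.07 -0.91 -0.4 ]
step 12.1 32; step 11.9 33; step 11.7 34; step 11.5 36; step 11.4 39; 
[0.53, 0.35, 0.3, 2.31, 3.09, 0.77, -0.18] wr [ 0.23 -0.31  0.45] tcp [ 0.43 -0.55  0.36] z [ 0.61 -0.73 -0.3 ]
slide [[-3.0, 1.0, 1.0], [-6.0, 2.0, 2.0], [-8.0, 5.0, 2.0], [-10.0, 8.0, 2.0], [-11.0, 12.0, 1.0]] turn [[-0.0, -6.0, -10.0], [-1.0, -13.0, -20.0], [-3.0, -19.0, -30.0], [-5.0, -26.0, -39.0], [-7.0, -34.0, -47.0]]
```

arm_command(
  gripper=[0, 0, 0, 0, 0],
  slide=[
    [-2, 1, 1],
    [-5, 2, 2],
    [-7, 4, 2],
    [-9, 6, 2],
    [-10, 8, 2],
  ],
  turn=[
    [0, -5, -8],
    [-1, -10, -16],
    [-2, -15, -24],
    [-4, -20, -32],
    [-5, -26, -39],
  ],
)

```text
clock: 3.78
position: [0.4058, -0.5682, 0.3735]
tool_rot: [-1.869, 0.178, -2.646]
force: [0.8, -1.1, 1.8]
grip_width: -0.0003
```

```bash
python3 nxt.py 7 "[0.9,0.45,0.0,2.3,4.0,0.85,-0.2]"
```

```text
now [0.33, 0.35, 0.51, 2.3, 2.91, 0.72, -0.24] wr [ 0.24 -0.3   0.47] tcp [ 0.41 -0.57  0.37] z [ 0.5  -0.82 -0.29]
step 8.2 27; step 8.1 29; step 8.0 30; step 7.9 31; step 7.9 32; 
[0.74, 0.42, 0.15, 2.3, 3.69, 0.81, -0.21] wr [ 0.21 -0.33  0.42] tcp [ 0.48 -0.47  0.29] z [ 0.82 -0.42 -0.39]
slide [[-2.0, 2.0, 0.0], [-4.0, 4.0, 0.0], [-6.0, 6.0, 0.0], [-8.0, 8.0, -1.0], [-10.0, 11.0, -2.0]] turn [[-2.0, -5.0, -6.0], [-3.0, -11.0, -12.0], [-5.0, -17.0, -17.0], [-7.0, -23.0, -21.0], [-8.0, -29.0, -26.0]]
```

arm_command(
  gripper=[0, 0, 0, 0, 0],
  slide=[
    [-2, 2, 0],
    [-4, 4, 0],
    [-6, 6, 0],
    [-8, 8, -1],
    [-10, 11, -2],
  ],
  turn=[
    [-2, -5, -6],
    [-3, -11, -12],
    [-5, -17, -17],
    [-7, -23, -21],
    [-8, -29, -26],
  ],
)

```text
clock: 4.4
position: [0.4825, -0.4682, 0.2938]
tool_rot: [-1.981, -0.079, -2.018]
force: [-0.2, 0.3, 0.4]
grip_width: 0.0001
```

```bash
python3 nxt.py 5 "[0.88,0.91,-0.01,2.3,3.79,1.15,0.06]"
python3 - <<'E'
from h import *; import cv2
cv2.imwrite("pics/side1.png",vision.grab_frame("side"))
E
```

```text
now [0.57, 0.44, 0.34, 2.31, 3.72, 0.85, -0.29] wr [ 0.22 -0.33  0.42] tcp [ 0.48 -0.47  0.29] z [ 0.81 -0.42 -0.4 ]
step 4.1 51; step 3.6 50; step 3.2 47; step 2.9 44; step 2.8 40; 
[0.88, 0.91, -0.01, 2.3, 3.79, 1.15, 0.06] wr [ 0.21 -0.34  0.23] tcp [ 0.49 -0.39  0.08] z [ 0.87 -0.18 -0.45]
slide [[-2.0, 4.0, 2.0], [-3.0, 9.0, 4.0], [-5.0, 13.0, 5.0], [-7.0, 17.0, 6.0], [-9.0, 20.0, 6.0]] turn [[-2.0, -3.0, -2.0], [-3.0, -6.0, -3.0], [-4.0, -9.0, -4.0], [-4.0, -12.0, -3.0], [-3.0, -15.0, -2.0]]
```

View pics/side1.png

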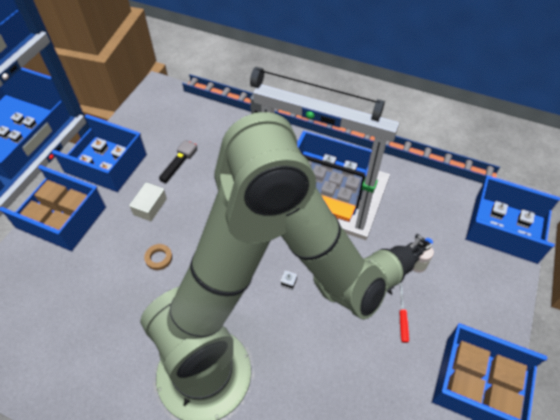

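Scene intact; the gripper (side ~(415,250)) is above the cleaner bottle. I shift left before descending.

Run:
```python
from nxt import *
d=np.radians
q0=bot.observe()["qpos"]
R=ori(d(-5),d(27),d(-90)); q,e,r=ik(np.array([.5,-.35,.26]),R,q0,.0005); print(e,r); show(q)
delta([.5,-.35,.26],R)
```

```text
4.226077291361682e-09 6.578964894843509e-08
[0.63, 0.46, 0.27, 2.33, 4.12, 0.96, -0.41] wr [ 0.21 -0.32  0.41] tcp [ 0.5  -0.35  0.26] z [ 0.89 -0.08 -0.45]
slide cm [-11.4, 3.4, -2.2] turn deg [-2.4, -20.1, -4.5]
```

arm_command(
  gripper=[0, 0, 0],
  slide=[
    [-4, 1, -1],
    [-8, 2, -2],
    [-11, 3, -2],
  ],
  turn=[
    [-1, -7, -2],
    [-2, -14, -3],
    [-2, -20, -4],
  ],
)

```text
clock: 4.82
position: [0.5022, -0.3574, 0.2662]
tool_rot: [-2.029, 0.008, -1.674]
force: [0.1, -0.5, -0.4]
grip_width: 0.0005
```

Run:
```python
from nxt import *; import cv2
d=np.radians
vision.grab_frame("wrist");m=vision.camera_model("wrist");print(m["mtx"].round(1).tolist(),m["T"].round(4).tolist())
cv2.imwrite("pics/w1.png",vision.grab_frame("wrist"))
show(bot.observe()["qpos"])
R=ori(d(-2),d(27),d(-90)); q,e,r=ik(np.array([.52,-.33,.08]),R,bot.observe()["qpos"],.0005); print(e,r); show(q)
delta([.52,-.33,.08],R)
```

```text
[[306.8, 0.0, 280.6], [0.0, 306.8, 210.4], [0.0, 0.0, 1.0]] [[-0.4404, -0.1989, 0.8755, 0.3684], [0.0531, 0.9677, 0.2465, -0.4281], [-0.8962, 0.155, -0.4156, 0.3257], [0.0, 0.0, 0.0, 1.0]]
[0.66, 0.46, 0.24, 2.32, 4.11, 0.95, -0.42] wr [ 0.21 -0.33  0.41] tcp [ 0.5  -0.36  0.27] z [ 0.89 -0.09 -0.44]
7.1559820311104015e-09 8.927446612275226e-08
[0.67, 0.92, 0.17, 2.31, 3.9, 1.25, -0.04] wr [ 0.23 -0.32  0.23] tcp [ 0.52 -0.33  0.08] z [ 0.89 -0.03 -0.45]
slide cm [-2.8, 16.0, 9.5] turn deg [-0.7, -3.3, -2.2]
```

View pics/w1.png

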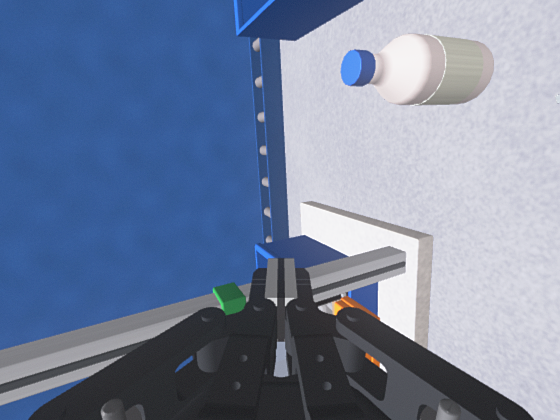

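Wrist view: green band at (229,298), orange lip at (355,320), post foot at (405,258), cleaner clear at (430,70). Descend.

arm_command(
  gripper=[0, 0, 0, 0],
  slide=[
    [-1, 4, 2],
    [-2, 8, 5],
    [-3, 12, 7],
    [-3, 16, 9.5],
  ],
  turn=[
    [0, -1, 0],
    [0, -2, -1],
    [-1, -3, -1],
    [-1, -3, -2],
  ],
)

```text
clock: 5.42
position: [0.5196, -0.33, 0.0791]
tool_rot: [-2.048, -0.004, -1.616]
force: [0.8, -1.2, 0.2]
grip_width: 0.0004
```

Run:
```python
from nxt import *; import cv2
d=np.radians
cv2.imwrite("pics/w2.png",vision.grab_frame("wrist"));m=vision.camera_model("wrist");print(m["T"].round(4).tolist())
s=bot.observe();print(s["position"]);show(s["qpos"])
for p,az in(([.575,-.25,.08],5),([.603,-.17,.08],10),([.603,-.17,.25],10)):
    R=ori(d(az),d(27),d(-90)); q,e,r=ik(np.array(p),R,s["qpos"],.0005); print(e.round(4),r.round(4)); show(q); delta(p,R)
```

```text
[[-0.4651, -0.2458, 0.8505, 0.3899], [0.0212, 0.9573, 0.2883, -0.4074], [-0.885, 0.1521, -0.44, 0.1368], [0.0, 0.0, 0.0, 1.0]]
[ 0.51878854 -0.32852113  0.07167341]
[0.66, 0.94, 0.17, 2.31, 3.88, 1.25, -0.03] wr [ 0.23 -0.32  0.22] tcp [ 0.52 -0.33  0.07] z [ 0.88 -0.04 -0.47]Traceback (most recent call last):
  File "<stdin>", line 6, in <module>
AttributeError: 'float' object has no attribute 'round'
```

View pics/w2.png

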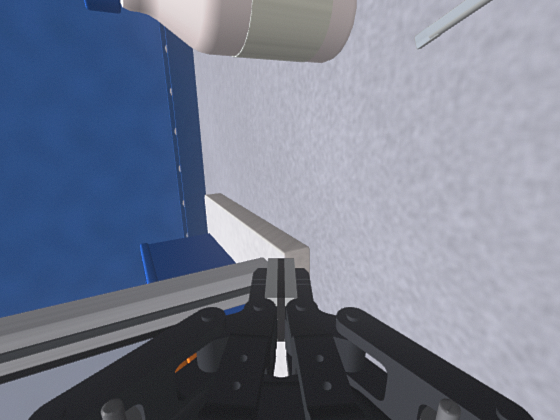

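Run:
```python
from nxt import *
d=np.radians
s=bot.observe();p0,R0=pose(s);m=vision.camera_model("wrist")
for u,v in((282,258),(300,262),(310,300),(365,313),(396,378),(212,310),(230,318)):
    r=R0.inv().apply(m["T"][:3,:3]@np.linalg.solve(m["mtx"],[u,v,1]));o=R0.inv().apply(m["T"][:3,3]-p0)
    print((u,v),[((o+r*(-o[0]+x)/r[0])*1000).round(0).tolist() for x in(0,np.sign(o[0])*.011)])
W=np.array([[.615,-.294,.03],[.6396-.055-.0036*-1,-.0936-.135-.0015,.1208]]);q=(W-m["T"][:3,3])@m["T"][:3,:3]@m["mtx"].T;print(q[:,:2]/q[:,2:])
for p,az in(([.575,-.25,.08],5),([.603,-.17,.08],10),([.603,-.17,.25],10)):
    R=ori(d(az),d(27),d(-90)); q,e,r=ik(np.array(p),R,s["qpos"],.0005); print(round(e,4),round(r,4)); show(q); delta(p,R)
```

```text
(282, 258) [[0.0, 1.0, 19.0], [11.0, 1.0, -2.0]]
(300, 262) [[0.0, 12.0, 14.0], [11.0, 10.0, -6.0]]
(310, 300) [[0.0, 14.0, -22.0], [11.0, 12.0, -37.0]]
(365, 313) [[0.0, 37.0, -31.0], [11.0, 32.0, -45.0]]
(396, 378) [[0.0, 38.0, -64.0], [11.0, 33.0, -74.0]]
(212, 310) [[0.0, -29.0, -29.0], [11.0, -25.0, -43.0]]
(230, 318) [[0.0, -21.0, -34.0], [11.0, -18.0, -48.0]]
[[271.81616335 252.27458429]
 [180.08520781 370.81898496]]
0.0 0.0
[0.53, 0.91, 0.11, 2.3, 3.84, 1.21, -0.02] wr [ 0.28 -0.28  0.23] tcp [ 0.57 -0.25  0.08] z [ 0.89  0.08 -0.45]
slide cm [-8.1, -3.2, 4.3] turn deg [0.7, -6.7, -3.4]
0.0 0.0
[0.41, 0.91, 0.05, 2.33, 3.76, 1.2, 0.02] wr [ 0.32 -0.22  0.23] tcp [ 0.6  -0.17  0.08] z [ 0.88  0.15 -0.45]
slide cm [-16.2, -4.3, 6.4] turn deg [0.7, -11.1, -5.7]
0.0 0.0
[0.42, 0.46, 0.04, 2.33, 3.94, 0.85, -0.29] wr [ 0.32 -0.22  0.4 ] tcp [ 0.6  -0.17  0.25] z [ 0.88  0.15 -0.45]
slide cm [-16.2, -19.4, -1.5] turn deg [0.7, -11.1, -5.7]
```

Knuckles flare vertically in this roll; I'll roll the tool 90° so that the finger profile under the lip is thin.

arm_command(
  gripper=[0, 0, 0, 0, 0],
  slide=[
    [0, -0.5, 0],
    [0, -1, 0],
    [0, -1, 0],
    [0, -1, 0],
    [0, -1, 0],
  ],
  turn=[
    [0, 0, -10],
    [0, 0, -20],
    [0, 0, -30],
    [0, 0, -40],
    [0, 0, -50],
  ],
)

```text
clock: 6.1
position: [0.5244, -0.3305, 0.0908]
tool_rot: [-2.252, -0.757, -1.111]
force: [0.2, 0.2, 0.6]
grip_width: 0.0002
```

arm_command(
  gripper=[0, 0, 0, 0, 0],
  slide=[
    [0, 0, 0],
    [0, 0, 0],
    [0, 0, 0],
    [0, 0, 0],
    [0, 0, 0],
  ],
  turn=[
    [0, 0, -10],
    [0, 0, -20],
    [0, 0, -30],
    [0, 0, -40],
    [0, 0, -40],
  ],
)

```text
clock: 6.72
position: [0.5246, -0.3297, 0.0903]
tool_rot: [3.137, -1.095, -0.04]
force: [0.4, -0.4, -0.1]
grip_width: -0.0002
```

Run:
```python
from nxt import *;import cv2
d=np.radians
cv2.imwrite("pics/w3.png",vision.grab_frame("wrist"));m=vision.camera_model("wrist")
s=bot.observe();print(s["position"].round(4),s["tool_rot"].round(3));show(s["qpos"])
W=[np.array([.6396,-.0936,0])+Ro.from_euler("z",.0265).apply(x) for x in ([-.03,-.2,.03],[-.055,-.135,.1208],[-.055,-.135,.1448],[-.018,-.165,.262])]
q=(np.array(W)-m["T"][:3,3])@m["T"][:3,:3]@m["mtx"].T;print(q[:,:2]/q[:,2:])
for p,az in(([.57,-.25,.08],5),([.603,-.17,.08],10),([.603,-.17,.25],10)):
    R=ori(d(az),d(25),d(180)); q,e,r=ik(np.array(p),R,s["qpos"],.0005); print(round(e,4),round(r,4)); show(q); delta(p,R)
```

```text
[ 0.5245 -0.3296  0.0901] [-3.14  -1.095 -0.047]
[0.38, 1.01, 0.53, 2.33, 3.88, 1.48, 1.3] wr [ 0.23 -0.32  0.24] tcp [ 0.52 -0.33  0.09] z [ 0.89 -0.04 -0.46]
[[ 234.60748631  222.21032487]
 [ 104.60711286  157.49271096]
 [  85.69706686  120.45026373]
 [  57.28158459 -250.94060487]]
0.0 0.0
[0.28, 1.04, 0.45, 2.32, 3.84, 1.51, 1.36] wr [ 0.27 -0.28  0.22] tcp [ 0.57 -0.25  0.08] z [ 0.9   0.08 -0.42]
slide cm [1.0, -8.2, 4.2] turn deg [6.8, 2.2, -3.4]
0.0 0.0
[0.15, 1.02, 0.4, 2.34, 3.76, 1.47, 1.38] wr [ 0.31 -0.22  0.22] tcp [ 0.6  -0.17  0.08] z [ 0.89  0.16 -0.42]
slide cm [2.3, -16.3, 6.8] turn deg [11.3, 2.2, -5.6]
0.0 0.0
[0.05, 0.57, 0.54, 2.36, 3.98, 1.13, 1.14] wr [ 0.31 -0.22  0.39] tcp [ 0.6  -0.17  0.25] z [ 0.89  0.16 -0.42]
slide cm [17.5, -16.3, -1.0] turn deg [11.3, 2.2, -5.6]
```

View pics/w3.png

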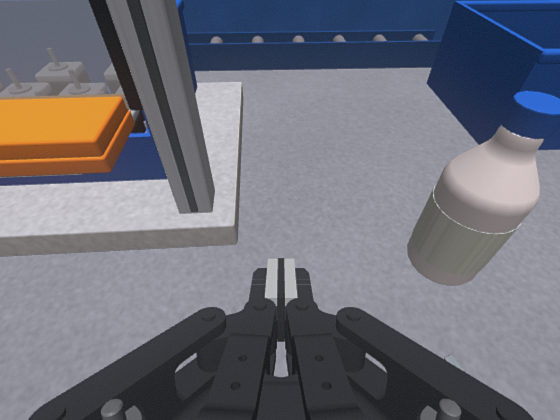

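Run:
```python
from h import *
m=vision.camera_model("wrist");T=m["T"];print(T[:3,3].round(3),T[:3,2].round(2))
Rs=Ro.from_euler("z",.0265);o=Rs.inv().apply(T[:3,3]-[.6396,-.0936,0])
for u,v in((107,172),(107,158),(122,97),(133,113),(0,185),(0,172),(214,211),(178,214),(238,228),(238,243)):
    r=Rs.inv().apply(T[:3,:3]@np.linalg.solve(m["mtx"],[u,v,1]))
    print((u,v),"x=-.055:",(o+r*(-.055-o[0])/r[0]).round(4),"y=-.135:",(o+r*(-.135-o[1])/r[1]).round(4),"z=.03:",(o+r*(.03-o[2])/r[2]).round(4))
```

```text
[ 0.437 -0.326  0.229] [ 0.69 -0.03 -0.72]
(107, 172) x=-.055: [-0.055  -0.1321  0.1101] y=-.135: [-0.0597 -0.135   0.1138] z=.03: [ 0.0483 -0.0681  0.03  ]
(107, 158) x=-.055: [-0.055  -0.1362  0.1204] y=-.135: [-0.053  -0.135   0.1189] z=.03: [ 0.0725 -0.0607  0.03  ]
(122, 97) x=-.055: [-0.055  -0.1582  0.1569] y=-.135: [-0.0034 -0.135   0.1326] z=.03: [ 0.2145 -0.0372  0.03  ]
(133, 113) x=-.055: [-0.055  -0.1606  0.148 ] y=-.135: [ 0.004  -0.135   0.1168] z=.03: [ 0.1683 -0.0638  0.03  ]
(0, 185) x=-.055: [-0.055  -0.0656  0.104 ] y=-.135: [-0.1209 -0.135   0.1577] z=.03: [0.0357 0.0298 0.03  ]
(0, 172) x=-.055: [-0.055  -0.0719  0.1138] y=-.135: [-0.1174 -0.135   0.1607] z=.03: [0.0565 0.0409 0.03  ]
(214, 211) x=-.055: [-0.055  -0.1906  0.071 ] y=-.135: [ 0.1794 -0.135  -0.1705] z=.03: [-0.0152 -0.1812  0.03  ]
(178, 214) x=-.055: [-0.055  -0.1651  0.0699] y=-.135: [ 0.0196 -0.135  -0.0075] z=.03: [-0.0165 -0.1496  0.03  ]
(238, 228) x=-.055: [-0.055  -0.2056  0.0511] y=-.135: [ 0.4503 -0.135  -0.5353] z=.03: [-0.0368 -0.2031  0.03  ]
(238, 243) x=-.055: [-0.055  -0.2038  0.0327] y=-.135: [ 0.3976 -0.135  -0.5469] z=.03: [-0.0529 -0.2034  0.03  ]
```

Run:
```python
import cv2
a=cv2.imread("pics/w3.png");cv2.imwrite("pics/w3c.png",cv2.resize(a[80:200,0:160],None,fx=5,fy=5,interpolation=cv2.INTER_CUBIC))
```

```text
(no output)
```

View pics/w3c.png

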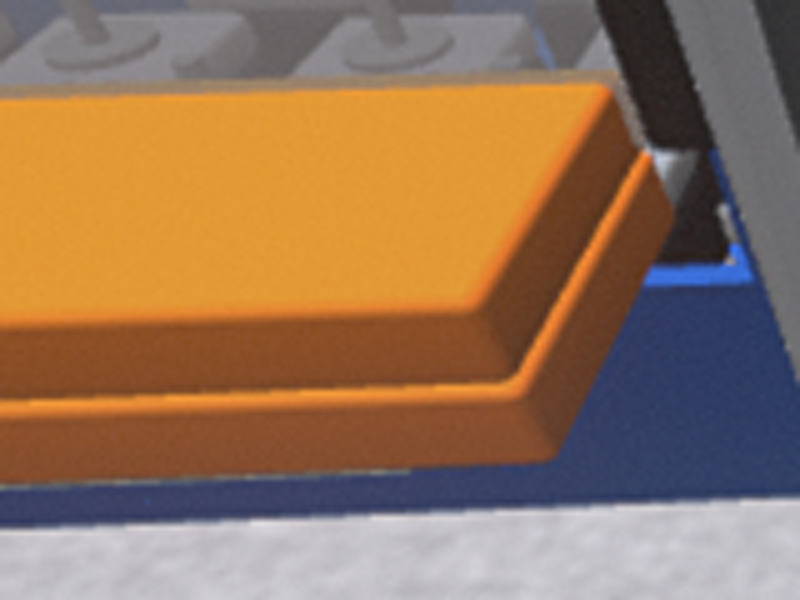

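The lip's two halves are clear: top corner (95,142), seam (104,157), bottom (111,172), so lip mid ≈ 0.12 and underside ≈ 0.109 m. I go in a bit lower.

Run:
```python
from nxt import *
d=np.radians
for p,az in(([.55,-.29,.075],2),([.57,-.25,.072],5),([.588,-.21,.072],8),([.603,-.17,.072],10)): delta(p,ori(d(az),d(25),d(180)))
```

```text
slide cm [-0.3, -4.1, 2.8] turn deg [4.1, 2.2, -2.1]
slide cm [0.3, -8.2, 4.6] turn deg [6.8, 2.2, -3.4]
slide cm [1.0, -12.2, 6.0] turn deg [9.5, 2.2, -4.7]
slide cm [1.6, -16.3, 7.2] turn deg [11.3, 2.2, -5.6]
```

arm_command(
  gripper=[0, 0, 0, 0, 0],
  slide=[
    [-0.3, -4, 2.8],
    [0.3, -8, 4.6],
    [1, -12, 6],
    [1.6, -16, 7.2],
    [1.6, -16, 7.2],
  ],
  turn=[
    [4, 2, -2],
    [7, 2, -3],
    [9.5, 2, -5],
    [11, 2, -5.5],
    [11, 2, -5.5],
  ],
)

```text
clock: 7.4
position: [0.6033, -0.1699, 0.0711]
tool_rot: [-3.136, -1.131, 0.168]
force: [-0.6, -0.6, 0.6]
grip_width: 0.0
```

Run:
```python
from nxt import *;import cv2
s=bot.observe();print(s["position"].round(4),s["tool_rot"].round(3),s["force"].round(1),s["clock"]);show(s["qpos"])
cv2.imwrite("pics/w4.png",vision.grab_frame("wrist"))
p0,R0=pose(bot.observe());delta(p0+[0,0,.01],R0)
```

```text
[ 0.6033 -0.1699  0.0711] [-3.136 -1.131  0.168] [-0.6 -0.6  0.6] 7.4
[0.15, 1.04, 0.39, 2.33, 3.76, 1.48, 1.39] wr [ 0.31 -0.22  0.21] tcp [ 0.6  -0.17  0.07] z [ 0.89  0.16 -0.43]
slide cm [0.9, -0.0, -0.4] turn deg [0.0, 0.0, 0.0]
```

View pics/w4.png

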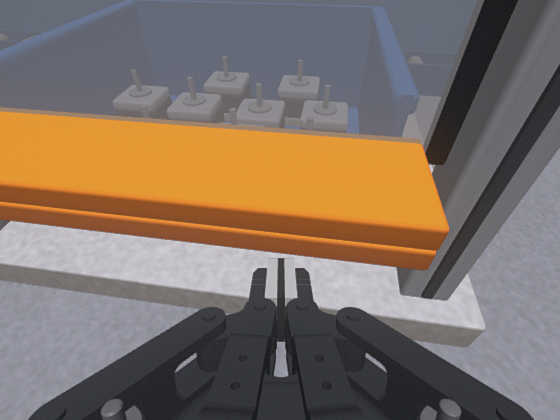

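The fingertips (281,258) line up just past the lip's underside edge (281,257), consistent with ~18 mm insertion beneath it. Push up gently.

arm_command(
  gripper=[0, 0, 0, 0, 0],
  slide=[
    [0.5, 0, -0.2],
    [1, 0, -0.5],
    [1.5, 0, -0.7],
    [2, 0, -0.9],
    [2.5, 0, -1.1],
  ],
  turn=[
    [0, 0, 0],
    [0, 0, 0],
    [0, 0, 0],
    [0, 0, 0],
    [0, 0, 0],
  ],
)

```text
clock: 8.07
position: [0.6026, -0.1726, 0.0976]
tool_rot: [3.136, -1.129, 0.176]
force: [-2.2, -2.2, -4.1]
grip_width: -0.0001
```

arm_command(
  gripper=[0, 0, 0, 0, 0],
  slide=[
    [0.7, 0, -0.3],
    [1.4, 0, -0.7],
    [2.1, 0, -1],
    [2.8, 0, -1.3],
    [3.6, 0, -1.7],
  ],
  turn=[
    [0, 0, 0],
    [0, 0, 0],
    [0, 0, 0],
    [0, 0, 0],
    [0, 0, 0],
  ],
)

```text
clock: 8.7
position: [0.6027, -0.1721, 0.1378]
tool_rot: [3.137, -1.129, 0.176]
force: [-2.6, -3.5, -3.9]
grip_width: -0.0001
```

```bash
cat > lipz.py <<'E'
from h import *; import cv2,sys
im=vision.grab_frame("wrist");m=vision.camera_model("wrist");T=m["T"]
if len(sys.argv)>1: cv2.imwrite(sys.argv[1],im)
Rs=Ro.from_euler("z",.0265);o=Rs.inv().apply(T[:3,3]-[.6396,-.0936,0])
h=cv2.cvtColor(im,cv2.COLOR_BGR2HSV);k=cv2.inRange(h,(4,150,60),(25,255,255))
for u in (60,120,180,240,330,380):   # lowest orange pixel in column = lip front-bottom edge
    v=np.nonzero(k[:,u])[0]
    if len(v)<8: continue
    v=v.max()+.5;r=Rs.inv().apply(T[:3,:3]@np.linalg.solve(m["mtx"],[u,v,1]));x=o+r*(-.055-o[0])/r[0];print(u,v,"bottom z",x[2].round(4),"mid",(x[2]+.012).round(4))
g=cv2.inRange(h,(45,100,30),(85,255,255));n,l,st,ce=cv2.connectedComponentsWithStats(g)
for i in range(1,n):
    if st[i,4]>100: print("green",st[i],ce[i].round(1))
s=bot.observe();print(s["position"].round(4),s["force"].round(1),s["clock"])
E
python3 lipz.py
```

```text
60 248.5 bottom z 0.1609 mid 0.1729
120 256.5 bottom z 0.1605 mid 0.1725
180 264.5 bottom z 0.1601 mid 0.1721
240 272.5 bottom z 0.1597 mid 0.1717
330 284.5 bottom z 0.1591 mid 0.1711
380 291.5 bottom z 0.1586 mid 0.1706
green [ 501    0   59   41 2111] [532.8  19. ]
[ 0.6029 -0.1721  0.139 ] [-3.8 -2.8 -0.9] 8.75
```

Contact at ~4 N and the lip rises; lip mid ≈ TCP + 33 mm. Continue, then measure the band close by.

arm_command(
  gripper=[0, 0, 0, 0, 0],
  slide=[
    [0.7, 0, -0.3],
    [1.4, 0, -0.7],
    [2.1, 0, -1],
    [2.8, 0, -1.3],
    [3.6, 0, -1.7],
  ],
  turn=[
    [0, 0, 0],
    [0, 0, 0],
    [0, 0, 0],
    [0, 0, 0],
    [0, 0, 0],
  ],
)

```text
clock: 9.38
position: [0.6028, -0.1719, 0.1777]
tool_rot: [3.137, -1.129, 0.177]
force: [-2.2, -0.9, -4.0]
grip_width: 0.0001
```

```bash
python3 lipz.py pics/w5.png; python3 -c "
from nxt import *
show(bot.observe()['qpos'])"
```

```text
60 248.5 bottom z 0.2009 mid 0.2129
120 257.5 bottom z 0.1997 mid 0.2117
180 264.5 bottom z 0.2001 mid 0.2121
240 273.5 bottom z 0.199 mid 0.211
330 285.5 bottom z 0.1984 mid 0.2104
380 291.5 bottom z 0.1987 mid 0.2107
green [ 454   70  106   90 6609] [509.1 121.9]
[ 0.603  -0.172   0.1789] [-2.  -1.4  0.4] 9.425
[0.1, 0.76, 0.49, 2.37, 3.88, 1.29, 1.26] wr [ 0.31 -0.22  0.32] tcp [ 0.6  -0.17  0.18] z [ 0.89  0.15 -0.43]
```

View pics/w5.png

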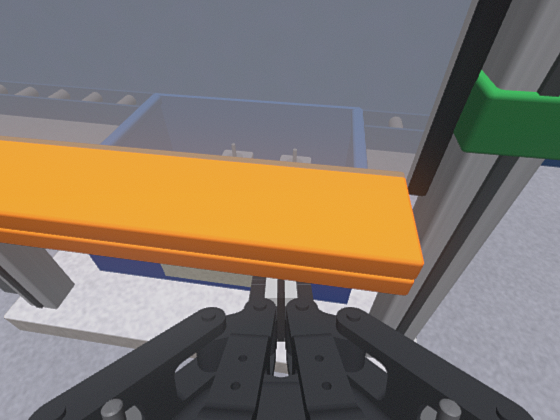

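Band front-left edge: top (493,93), bottom (466,151). Lip front edge bottom ~ (410,293).

Run:
```python
from h import *
m=vision.camera_model("wrist");T=m["T"]
Rs=Ro.from_euler("z",.0265);o=Rs.inv().apply(T[:3,3]-[.6396,-.0936,0])
def q(u,v,x0):
    r=Rs.inv().apply(T[:3,:3]@np.linalg.solve(m["mtx"],[u,v,1]));return (o+r*(x0-o[0])/r[0]).round(4)
for x0 in(-.015,-.0165,-.018,-.021):
    print(x0,q(493,93,x0),q(466,151,x0),q(556,99,x0),q(556,160,x0))
for u,v in((405,262),(408,279),(410,294),(5,232),(5,240)): print("lip",(u,v),q(u,v,-.055))
p0,R0=pose();delta(p0+[0,0,.03],R0)
```

```text
-0.015 [-0.015  -0.1493  0.2694] [-0.015  -0.1499  0.2456] [-0.015  -0.1701  0.2686] [-0.015  -0.184   0.2448]
-0.0165 [-0.0165 -0.1485  0.27  ] [-0.0165 -0.1491  0.2465] [-0.0165 -0.1691  0.2692] [-0.0165 -0.1827  0.2457]
-0.018 [-0.018  -0.1478  0.2705] [-0.018  -0.1484  0.2474] [-0.018  -0.168   0.2698] [-0.018  -0.1815  0.2466]
-0.021 [-0.021  -0.1463  0.2717] [-0.021  -0.1468  0.2492] [-0.021 -0.166  0.271] [-0.021  -0.1791  0.2484]
lip (405, 262) [-0.055  -0.1274  0.2205]
lip (408, 279) [-0.055  -0.1315  0.21  ]
lip (410, 294) [-0.055  -0.1352  0.1996]
lip (5, 232) [-0.055   0.0479  0.2087]
lip (5, 240) [-0.055   0.0524  0.2023]
slide cm [2.7, 0.0, -1.3] turn deg [0.0, 0.0, 0.0]
```

Band centre ≈ 0.258, lip mid ≈ 0.210. Rise ~40 mm, then recheck.

arm_command(
  gripper=[0, 0, 0, 0, 0],
  slide=[
    [0.7, 0, -0.3],
    [1.4, 0, -0.7],
    [2.1, 0, -1],
    [2.8, 0, -1.3],
    [3.5, 0, -1.7],
  ],
  turn=[
    [0, 0, 0],
    [0, 0, 0],
    [0, 0, 0],
    [0, 0, 0],
    [0, 0, 0],
  ],
)

```text
clock: 10.05
position: [0.6025, -0.1718, 0.2167]
tool_rot: [3.136, -1.13, 0.177]
force: [0.9, 0.5, -4.3]
grip_width: 0.0001
```

```bash
python3 lipz.py pics/w6.png;  python3 - <<'E'
import cv2
a=cv2.imread("pics/w6.png");cv2.imwrite("pics/w6c.png",cv2.resize(a[150:310,340:560],None,fx=3.5,fy=3.5,interpolation=cv2.INTER_CUBIC))
E
```

```text
60 248.5 bottom z 0.2392 mid 0.2512
120 256.5 bottom z 0.2388 mid 0.2508
180 264.5 bottom z 0.2384 mid 0.2504
240 273.5 bottom z 0.2373 mid 0.2493
330 283.5 bottom z 0.2383 mid 0.2503
380 291.5 bottom z 0.237 mid 0.249
green [ 430  155  108   73 4124] [480.1 200.9]
[ 0.6026 -0.172   0.2178] [-0.6 -1.3 -0.5] 10.1
```

View pics/w6c.png

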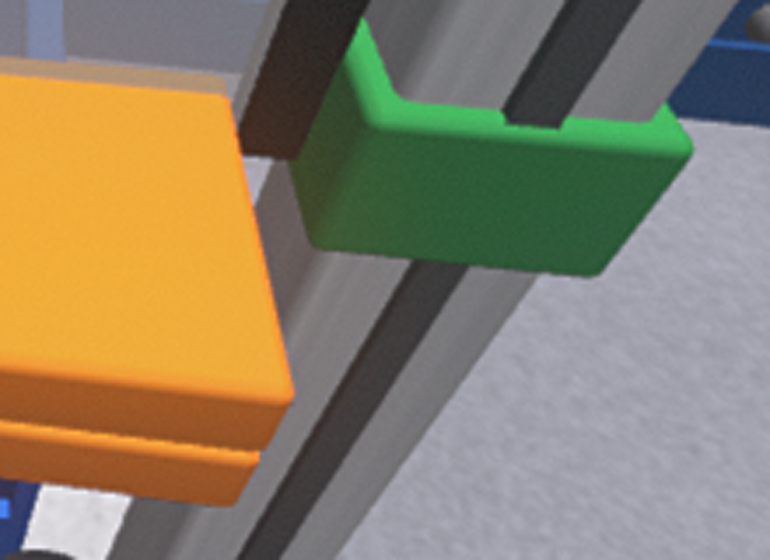

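Band front corners (crop): (372,125),(690,150),(600,275),(315,248); lip right end top (290,402), bottom (237,505).

Run:
```python
from h import *
m=vision.camera_model("wrist");T=m["T"]
Rs=Ro.from_euler("z",.0265);o=Rs.inv().apply(T[:3,3]-[.6396,-.0936,0])
def q(u,v,x0):
    r=Rs.inv().apply(T[:3,:3]@np.linalg.solve(m["mtx"],[u,v,1]));return (o+r*(x0-o[0])/r[0])
for x0 in(-.017,-.019,-.021):
    P=np.array([q(340+a/3.5,150+b/3.5,x0) for a,b in((372,125),(690,150),(600,275),(315,248))]);print(x0,P.round(4)[:,1:].tolist(),"centre",P.mean(0).round(4))
P=np.array([q(340+a/3.5,150+b/3.5,-.055) for a,b in((290,402),(237,505))]);print("lip",P.round(4).tolist(),P.mean(0).round(4))
```

```text
-0.017 [[-0.1481, 0.2675], [-0.1849, 0.2681], [-0.1857, 0.2457], [-0.1485, 0.2453]] centre [-0.017  -0.1668  0.2566]
-0.019 [[-0.1471, 0.269], [-0.1832, 0.2696], [-0.184, 0.2476], [-0.1475, 0.2472]] centre [-0.019  -0.1654  0.2584]
-0.021 [[-0.1461, 0.2706], [-0.1815, 0.2711], [-0.1823, 0.2495], [-0.1465, 0.2491]] centre [-0.021  -0.1641  0.2601]
lip [[-0.055, -0.1342, 0.2585], [-0.055, -0.1346, 0.2375]] [-0.055  -0.1344  0.248 ]
```

Band 0.2585, lip 0.2492: 9 mm more, slowly.

arm_command(
  gripper=[0, 0, 0, 0, 0],
  slide=[
    [0.3, 0, -0.1],
    [0.6, 0, -0.3],
    [0.8, 0, -0.4],
    [0.8, 0, -0.4],
    [0.8, 0, -0.4],
  ],
  turn=[
    [0, 0, 0],
    [0, 0, 0],
    [0, 0, 0],
    [0, 0, 0],
    [0, 0, 0],
  ],
)

```text
clock: 10.72
position: [0.6024, -0.1719, 0.2252]
tool_rot: [3.136, -1.13, 0.177]
force: [-0.1, 0.8, -0.6]
grip_width: 0.0003
```

```bash
python3 lipz.py pics/w7.png;  python3 - <<'E'
import cv2
a=cv2.imread("pics/w7.png");cv2.imwrite("pics/w7c.png",cv2.resize(a[150:320,340:560],None,fx=3.5,fy=3.5,interpolation=cv2.INTER_CUBIC))
E
```

```text
60 248.5 bottom z 0.2462 mid 0.2582
120 256.5 bottom z 0.2458 mid 0.2578
180 264.5 bottom z 0.2454 mid 0.2574
240 272.5 bottom z 0.245 mid 0.257
330 283.5 bottom z 0.2452 mid 0.2572
380 290.5 bottom z 0.2447 mid 0.2567
green [ 425  169  101   71 3652] [471.6 213.8]
[ 0.6023 -0.172   0.2252] [ 0.  -0.3 -0.4] 10.775
```

View pics/w7c.png

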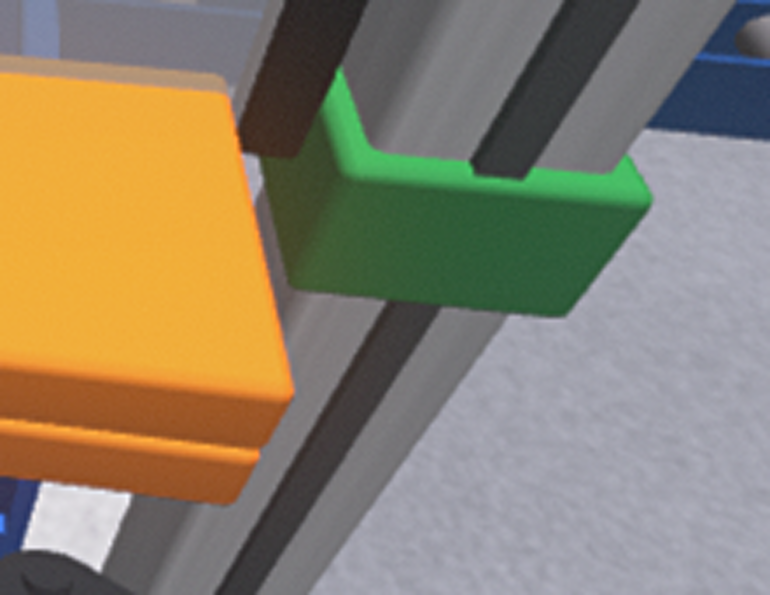

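Run:
```python
from h import *
from plan import ori
m=vision.camera_model("wrist");T=m["T"]
Rs=Ro.from_euler("z",.0265);o=Rs.inv().apply(T[:3,3]-[.6396,-.0936,0])
def q(u,v,x0):
    r=Rs.inv().apply(T[:3,:3]@np.linalg.solve(m["mtx"],[u,v,1]));return (o+r*(x0-o[0])/r[0])
for x0 in(-.019,-.021):
    P=np.array([q(340+a/3.5,150+b/3.5,x0) for a,b in((345,178),(652,202),(565,317),(293,288))]);print(x0,"centre",P.mean(0).round(4))
P=np.array([q(340+a/3.5,150+b/3.5,-.055) for a,b in((291,397),(237,504))]);print("lip",P.round(4).tolist(),P.mean(0).round(4))
d=np.radians;p0,R0=pose()
delta(p0-[0,0,.03],R0)
for p,az in(([.585,-.21,.19],8),([.565,-.25,.19],5),([.54,-.29,.19],2),([.51,-.33,.20],0)): delta(p,ori(d(az),d(25),d(180)),(p0-[0,0,.03],R0))
```

```text
-0.019 centre [-0.019  -0.1654  0.2568]
-0.021 centre [-0.021  -0.1641  0.2587]
lip [[-0.055, -0.1342, 0.2664], [-0.055, -0.1347, 0.2447]] [-0.055  -0.1344  0.2555]
slide cm [-2.7, -0.0, 1.3] turn deg [0.0, 0.0, 0.0]
slide cm [-1.5, 3.5, -1.9] turn deg [-1.6, 0.2, 0.9]
slide cm [-2.6, 7.0, -4.3] turn deg [-4.4, 0.2, 2.2]
slide cm [-4.0, 10.6, -7.2] turn deg [-7.1, 0.2, 3.5]
slide cm [-4.6, 14.0, -10.9] turn deg [-8.9, 0.2, 4.3]
```

Level within ~1–2 mm. Retreat: down, then out to the right along the entry path.

arm_command(
  gripper=[0, 0, 0, 0, 0],
  slide=[
    [-0.5, 0, 0.2],
    [-1, 0, 0.5],
    [-1.8, 0, 0.9],
    [-2.7, 0, 1.3],
    [-2.7, 0, 1.3],
  ],
  turn=[
    [0, 0, 0],
    [0, 0, 0],
    [0, 0, 0],
    [0, 0, 0],
    [0, 0, 0],
  ],
)

```text
clock: 11.4
position: [0.6022, -0.172, 0.1938]
tool_rot: [3.138, -1.128, 0.175]
force: [-0.1, 0.1, 0.4]
grip_width: -0.0002
```

arm_command(
  gripper=[0, 0, 0, 0, 0],
  slide=[
    [-1.5, 3.5, -1.9],
    [-2.6, 7, -4.3],
    [-4, 10.5, -7.2],
    [-4.6, 14, -11],
    [-4.6, 14, -11],
  ],
  turn=[
    [-2, 0, 1],
    [-4, 0, 2],
    [-7, 0, 3.5],
    [-9, 0, 4],
    [-9, 0, 4],
  ],
)

```text
clock: 12.02
position: [0.5072, -0.3336, 0.2015]
tool_rot: [3.123, -1.13, 0.012]
force: [0.9, 0.0, -0.6]
grip_width: -0.0002
```

Run:
```python
from h import *;import cv2
for _ in range(6): im=vision.grab_frame("wrist")
s=bot.observe();print(s["position"].round(3),s["force"].round(1),abs(s["qd"]).max(),s["clock"])
cv2.imwrite("pics/w8.png",im);cv2.imwrite("pics/side8.png",vision.grab_frame("side"))
a=cv2.resize(im,(400,300));b=cv2.resize(vision.grab_frame("side"),(400,300));cv2.imwrite("pics/fin.png",np.hstack([a,b]))
```

```text
[ 0.51  -0.329  0.201] [-0.3 -0.2  0.8] 0.0026421477097036804 12.325
```

Viewer limit reached; I check numerically instead.

```bash
python3 lipz.py
python3 - <<'E'
from h import *;import cv2
from scipy.optimize import minimize_scalar
Rs=Ro.from_euler("z",.0265)
def mask(im,lo,hi,box):
    m=np.zeros(im.shape[:2],np.uint8);x0,x1,y0,y1=box;m[y0:y1,x0:x1]=cv2.inRange(cv2.cvtColor(im,cv2.COLOR_BGR2HSV),lo,hi)[y0:y1,x0:x1]
    n,l,st,ce=cv2.connectedComponentsWithStats(m);i=1+st[1:,4].argmax();return st[i].tolist(),cv2.findNonZero((l==i).astype(np.uint8)).reshape(-1,2)
m=vision.camera_model("side")
def pr(P):
    q=(Rs.apply(np.array(P))+[.6396,-.0936,0]-m["T"][:3,3])@m["T"][:3,:3]@m["mtx"].T;return q[:,:2]/q[:,2:]
for f,nm in(("pics/side0.png","before"),("pics/side8.png","after")):
    im=cv2.imread(f);st,p=mask(im,(6,170,120),(22,255,255),(240,410,100,240));print(nm,"orange",st,p.mean(0).round(1))
    c=p.max(0)
    for z in(.121,.133,.257): print("  pred lip mid",z,pr([[-.03,0,z]]).round(1))
E
```

```text
60 120.5 bottom z 0.2454 mid 0.2574
120 112.5 bottom z 0.2502 mid 0.2622
green [ 141   40   71   53 2554] [178.9  71.4]
[ 0.5094 -0.3297  0.2007] [-0.2 -0.   0.1] 12.475
before orange [273, 183, 82, 37, 1207] [313.3 200.8]
  pred lip mid 0.121 [[312.6 201.5]]
  pred lip mid 0.133 [[312.8 199.3]]
  pred lip mid 0.257 [[315.  175.6]]
after orange [342, 175, 18, 20, 212] [350.  184.3]
  pred lip mid 0.121 [[312.6 201.5]]
  pred lip mid 0.133 [[312.8 199.3]]
  pred lip mid 0.257 [[315.  175.6]]
```

Lip mid still reads 0.257 (column 120 is on the lip's end face, not a valid sample), against the band's 0.257–0.259. The arm is clear and still.

```bash
python3 -c "
from workcell import job_done
print(job_done())"
```

```text
the job is handed in; nothing more can be done
None
```

The window is up with its lip level with the green band, to about 1–2 mm by my measurements. I handed the job in at about 12.5 s on the robot's clock; no verdict was reported.

**What I did:** With the gripper shut, I put the fingertips about 18 mm under the orange lip and pushed it up with about 4 N. I then lowered the fingers 30 mm and drew the arm out to the right.

**Last checks:**
- **Height:** With the fingers still under it, the lip's middle read 0.2555–0.258 m and the green band's centre 0.257–0.259 m, both from the wrist camera. After I moved away, the one usable reading of the lip was 0.257 m, so the window stayed where I left it.
- **Arm:** It was still, and the force readings were near zero.

**Checks that disagreed or were missed:**
- My first side-camera fit put the lip about 12 mm too high (0.133 m, against 0.121 m close up), so I went by the wrist camera.
- A second reading after moving away gave 0.262 m. I discarded it because it fell on the end of the lip.
- In the final side picture the arm mostly hid the lip, so it could not confirm the height.
- I had used up the 12 pictures, so I did not view a final one. I therefore have no last picture confirming that the loose things stayed put. I planned the path to clear the motors and the cleaner bottle, and no contact showed in the forces.

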